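# Set the bench for a blood-grouping run

## Task

Get the bench ready for a blood-grouping run. First stand the kit carton with the red band in the front of the cooler's right drawer and shut that drawer, which frees the left one (the interlock lets only one out at a time); then open the left drawer, lift out the grey reagent carrier, stand it squarely in the yellow outline at the back of the mat and shut that drawer fully too. Nudge the white typing tiles that lie askew on the mat into an even row, each flat, centred and square in a white outline of its own (any of the four), and leave the marker and the blue slide box where they lie.

Things in the scene. Friction and masses are not known exactly. Their poses are not given: they have to be found in the camera images.
- mat: dark teal bench mat, 340 (x) x 560 (y), fixed, flat on the bench (no edge to catch on; top counts as z = 0), with four white outlines in a row along its y for the tiles and one yellow one behind for the carrier. Origin on the bench at the middle of the tile row; x away from the robot, y to the left along the row, z up. A little turned and shifted in each run.
- place1 (a point): centre, on the mat, of tile place 1 of 4 counted from the left (+y): a white outline 116 (mat x) x 106 (mat y), i.e. 8 mm larger than a tile on every side. Places are 130 apart, in one line; axes as the mat's.
- place2 (a point): centre, on the mat, of tile place 2 of 4 counted from the left (+y): a white outline 116 (mat x) x 106 (mat y), i.e. 8 mm larger than a tile on every side. Places are 130 apart, in one line; axes as the mat's.
- place3 (a point): centre, on the mat, of tile place 3 of 4 counted from the left (+y): a white outline 116 (mat x) x 106 (mat y), i.e. 8 mm larger than a tile on every side. Places are 130 apart, in one line; axes as the mat's.
- place4 (a point): centre, on the mat, of tile place 4 of 4 counted from the left (+y): a white outline 116 (mat x) x 106 (mat y), i.e. 8 mm larger than a tile on every side. Places are 130 apart, in one line; axes as the mat's.
- carrier_place (a point): centre, on the mat, of the yellow outline for the carrier, 60 (mat x) x 121 (mat y), 190 behind the tile row (mat +x); axes as the mat's.
- tile1_center (a point): centre (half-way up) of a white blood-typing tile: a flat slab 100 (x) x 90 (y) x 16 thick, z up, 12 shallow wells on top, 0.24 kg. Loose; slides easily when pushed at an edge, too wide for a finger grip. All tiles are alike; three or four are there, the others are absent (None). At the start its x lies within 20 degrees of the mat's x.
- tile2_center (a point): centre (half-way up) of a white blood-typing tile: a flat slab 100 (x) x 90 (y) x 16 thick, z up, 12 shallow wells on top, 0.24 kg. Loose; slides easily when pushed at an edge, too wide for a finger grip. All tiles are alike; three or four are there, the others are absent (None). At the start its x lies within 20 degrees of the mat's x.
- tile3_center (a point): centre (half-way up) of a white blood-typing tile: a flat slab 100 (x) x 90 (y) x 16 thick, z up, 12 shallow wells on top, 0.24 kg. Loose; slides easily when pushed at an edge, too wide for a finger grip. All tiles are alike; three or four are there, the others are absent (None). At the start its x lies within 20 degrees of the mat's x.
- tile4_center (a point): centre (half-way up) of a white blood-typing tile: a flat slab 100 (x) x 90 (y) x 16 thick, z up, 12 shallow wells on top, 0.24 kg. Loose; slides easily when pushed at an edge, too wide for a finger grip. All tiles are alike; three or four are there, the others are absent (None). At the start its x lies within 20 degrees of the mat's x.
- cooler_front (a point): foot point, on the bench, of the middle of the shut drawer fronts of the white bench-top reagent cooler (fixed, 300 deep, 330 wide, 210 high, two drawers side by side in its upper half); x to its back, y to its left seen from the robot. Drawer fronts 158 wide, z 105 to 199, centres 80.5 either side. Its top is 210 high. While one drawer is out over 4 mm the other locks after 5 mm.
- drawer_left (a joint): travel of the left drawer (+y side, nearer the tiles): 0 shut, grows to 0.17 fully out (towards the cooler's -x). Slides with about 1.5 N, stays where left. Starts shut and locked; it holds the reagent carrier. Inside: floor 120 above the bench, 126 wide, side walls 42 high above the floor.
- drawer_right (a joint): travel of the right drawer (-y side): 0 shut, 0.17 fully out; starts 0.105 to 0.125 out. Slides with about 1.5 N, stays where left. Inside as the left one; stock bottles (fixed in it, 48 high) fill its rear; the bay right behind its front, 95 deep and 126 wide, is free: it begins 50 behind the handle bar.
- drawer_left_handle (a point): centre of the bar of the left drawer's steel handle: a round bar about 10 thick, 80 long along the cooler's y, 35 in front of the drawer front, at 182 above the bench (28 below the cooler's top). Moves with the drawer; axes as the cooler's.
- drawer_right_handle (a point): the same on the right drawer.
- kit_center (a point): centre (half-way up) of a white carton with a red band, a reagent kit, 40 (x) x 80 (y) x 70 high, 0.16 kg, loose, standing upright (z up) on the bench in front of the cooler; belongs in the front bay of the right drawer, its 80 across the drawer.
- carrier_center (a point): centre (37 above its underside) of the grey reagent carrier, 44 (x) x 105 (y) x 74 high, 0.26 kg: base 26 high, two dropper bottles at each end (tops 62 high) and between them an upright grip tab 14 thick (x), 26 wide (y), 26 to 74 high: pinch it across its 14. Starts in the shut left drawer, on its floor, 60 to 100 in front of the cooler's origin, its y about along the cooler's y.
- marker_c (a point): Marker pen with a red cap, 125 long, 12 thick, lying behind the tiles (mat +x), left of the carrier's place. Loose; to be left where it lies. Point at its middle.
- slide_box_c (a point): Blue flat slide box, 60 x 120 x 30, lying behind the tiles (mat +x), right of the carrier's place. Loose; to be left where it lies. Point at its middle.
Mind the look-alikes: they are no part of the job. What is shaped like the part that bears tile1_center but orange is not meant. Of the things that look like the part that bears kit_center, the smaller one is meant.

How it is judged:
By the outcome, as a careful person would: the job done as asked, in the order asked, and still so for the second after the job is handed in, with the robot touching nothing.
Of tile1, tile2, tile3, tile4 only 3 to 4 are there at a start; the rules pass over those that are not, and their reading is None.
At some moment in a run one of tile1, tile2, tile3, tile4 may be knocked a few centimetres aside while the robot is not near it.
It also fails if it takes over 210 s, if anything falls off the work surface, if the arm or the gripper's body presses on something with over 40 N, if the wrist force passes 120 N, or if a joint passes its speed limit or range.

## Robot

A 6-joint arm with a two-finger parallel gripper is mounted at the origin on the work surface. World frame = base frame: x ahead of the robot, y to its left, z up, the work surface at z = 0. Lengths are in m, angles in rad, forces in N, time in s.
With the tool pointing down it reaches from about 0.275 to 1 m from the base axis. Payload 8.4 kg.
Tool frame: the origin (TCP) lies on the centre line of the jaws, within the pads' length; the fingertips stand 17 mm ahead of it and the grasp point (between the pads) lies 2 mm behind it (bot.tcp_to_tips is the y of the fingertips in the tool frame, in m); y points along the fingers, z is the direction in which the jaws open and shut, and the axes are right-handed (so a half turn about y gives the same grasp; the last joint's range is limited). The gripper opens to 85 mm and grips with 20 to 120 N. Pads are 22 mm wide; open, the fingers measure 114 mm over their backs; the gripper's body (76 mm by 85 mm) begins 54 mm behind the grasp point. The pads swing forward as they close: fully open they stand 13 mm farther back than shut.
Start: joints at [1.269, 0.353, 1.633, -0, 1.155, -0.002], TCP at [0.185, 0.597, 0.248] pointing down, gripper open.
Joint ranges: [-2.63, 2.63], [-0.92, 2.1], [0.06, 2.66], [-1.3, 4.44], [0, 2.69], [-3.02, 3.02]. Speed limits (rad/s): [2.22, 2.22, 2.79, 3.14, 3.14, 3.14].

## Interface

Orientations are given as a unit quaternion [x, y, z, w].
In Python, from workcell import bot, hand, kinematics, get_obs, vision, hand_in gives the robot as it stands. The module is installed in compiled form; this text tells all that it offers. Calls block until the motion is done:
- bot.reach(position, orientation): joint-space move of the TCP to a pose.
- bot.servo_line(position, ori=None, velocity=0.15): straight line of the TCP; ori=None keeps the orientation; velocity is the mean speed in m/s.
- bot.goto_joints(angles): joint-space move.
- hand.move_gripper(opening, strength=None): finger opening in m; strength is the grip in N (None keeps the last); returns when the fingers have stopped.
- bot.dwell(seconds).
- kinematics.solve_ik(position, orientation): joint angles nearest the present ones, or None.
- get_obs(): the state.
- vision.read_camera(name): name is "side" or "top"; returns a dict with "frame" (420x560x3 uint8, red, green, blue), "intrinsics" (3x3 intrinsics, pixels), "view" (4x4, takes a point from world to camera coordinates). Camera axes: x right, y down, z forward; pixel columns grow to the right and rows downward; lengths in m; the calibration is good to about 2 mm. A picture is of the moment at which its call begins. There is no depth.
A pose or a line that the arm cannot do raises bot.IKError and nothing moves.
- hand_in(): hands the job in, once; it reports no verdict.
The state is a dict: "time_s": time; "joint_pos": joint angles; "joint_vel": joint speeds; "joint_efforts": joint torques, N m; "position": TCP position; "orientation": TCP orientation; "wrist_force": force on the tool from outside, world axes, zero at the start; "ft_torque": the same for the moment, N m; "gripper_width": finger opening in m.
Only numpy, scipy, OpenCV 4.12 (cv2) and the standard library are available. Lean on these libraries where they do the work, as an engineer would, in place of code of your own. Each camera call takes 0.05 s, during which the arm holds its last target.

## Working session

There is one attempt and no reset: what is moved stays moved. The work goes in short steps, each a Python script; the robot and the scene stay as the last script left them, time stands still between calls to the robot, and variables do not carry over. Pictures are saved under pics/ and viewed, and the job is handed in when it is done.

```bash
ls; mkdir -p pics; cat > h.py <<'E'
import numpy as np, cv2
from workcell import bot, hand, kinematics, get_obs, vision, hand_in
def cam(n):
    d=vision.read_camera(n); return d["frame"],np.array(d["intrinsics"]),np.array(d["view"])
def ray(K,V,uv,z):
    uv=np.atleast_2d(np.array(uv,float)); R=V[:3,:3]; c=-R.T@V[:3,3]
    d=(R.T@np.linalg.inv(K)@np.c_[uv,np.ones(len(uv))].T).T
    return c+d*((z-c[2])/d[:,2])[:,None]
def proj(K,V,p):
    p=np.atleast_2d(p); q=(V[:3,:3]@p.T).T+V[:3,3]; q=(K@q.T).T; return q[:,:2]/q[:,2:]
def save(n,f): cv2.imwrite("pics/"+n,f[...,::-1])
E
python3 - <<'E'
from h import *
for n in("side","top"):
    f,K,V=cam(n); save(n+"0.png",f); print(n,K.tolist(),(-V[:3,:3].T@V[:3,3]).round(3),V[2,:3].round(2))
o=get_obs(); print(o)
E
```

```text
pics
side [[444.6251023495138, 0.0, 272.5954058416514], [0.0, 444.6251023495138, 206.3310201378764], [0.0, 0.0, 1.0]] [0.293 1.008 1.202] [ 0.15 -0.67 -0.72]
top [[476.6612082922184, 0.0, 274.5908081509165], [0.0, 476.6612082922184, 208.78343301069438], [0.0, 0.0, 1.0]] [0.285 0.04  1.398] [ 0.2   0.02 -0.98]
{'time_s': 0.1, 'joint_pos': array([ 1.26861284e+00,  3.53598108e-01,  1.63406103e+00,  2.88557987e-05,
        1.15521715e+00, -2.41780136e-03]), 'joint_vel': array([-8.79244317e-05, -2.12793437e-03, -1.06565878e-03,  5.41045170e-05,
        1.20449559e-03,  1.51458555e-04]), 'joint_efforts': array([ 1.80489627e-03, -6.06357837e+01, -3.42819071e+01,  3.96081180e-05,
        3.98006159e-03, -1.05755097e-05]), 'position': array([0.18443959, 0.5967331 , 0.2476242 ]), 'orientation': array([ 0.69962551, -0.10566894,  0.10551279, -0.69873118]), 'wrist_force': array([ 0.36130483, -0.37177788,  0.87777822]), 'ft_torque': array([-0.00712904, -0.00250583,  0.02573006]), 'gripper_width': 0.08561239048065611}
```

View pics/top0.png

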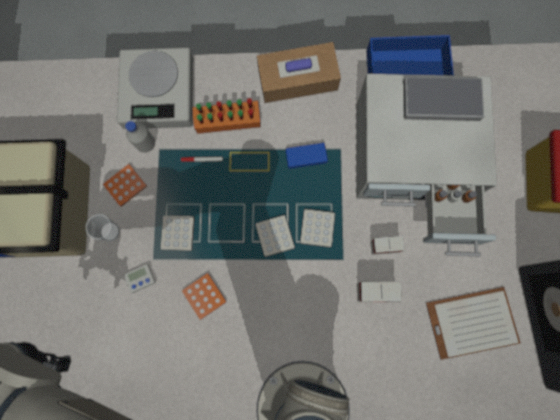

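View pics/side0.png

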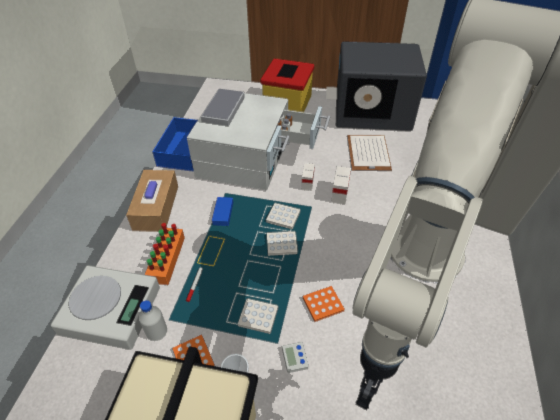

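The top view shows three white tiles at about (178,233), (275,235) and (318,227). The orange ones at (125,185) and (205,296) are look-alikes. There are two white and red cartons, at (389,244), which looks smaller, and at (381,291), which looks bigger. I'll enlarge both areas and measure.

```bash
python3 - <<'E'
from h import *
f,K,V=cam("top"); g,K2,V2=cam("side")
save("c1.png",cv2.resize(f[140:270,150:350],None,fx=4,fy=4,interpolation=cv2.INTER_CUBIC))
save("c2.png",cv2.resize(f[170:310,350:500],None,fx=4,fy=4,interpolation=cv2.INTER_CUBIC))
a=cv2.resize(g[90:200,260:400],None,fx=5,fy=5,interpolation=cv2.INTER_CUBIC)
save("c3.png",a)
save("c4.png",cv2.resize(g[190:340,170:320],None,fx=4,fy=4,interpolation=cv2.INTER_CUBIC))
E
```

```text
(no output)
```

View pics/c1.png

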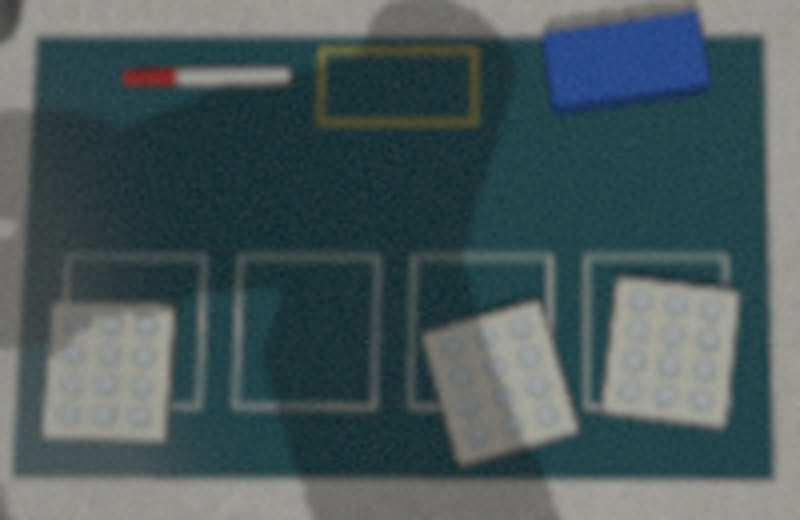

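View pics/c2.png

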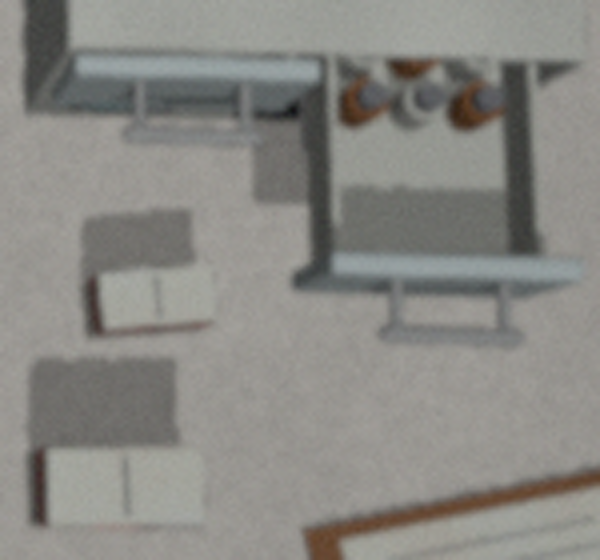

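View pics/c3.png

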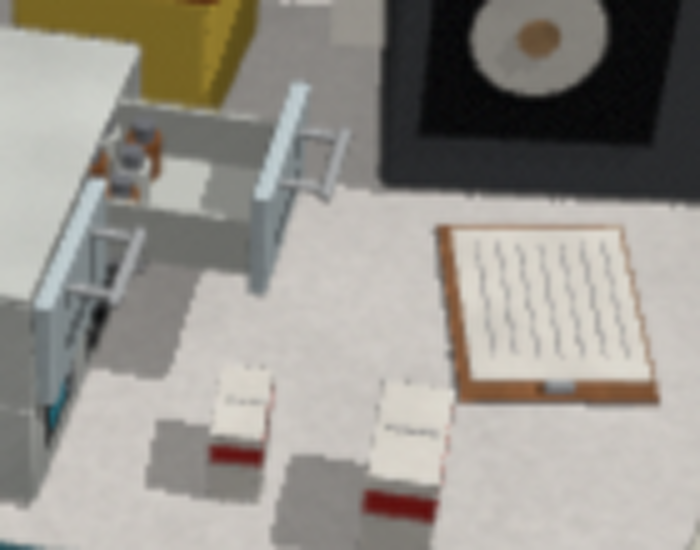

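View pics/c4.png

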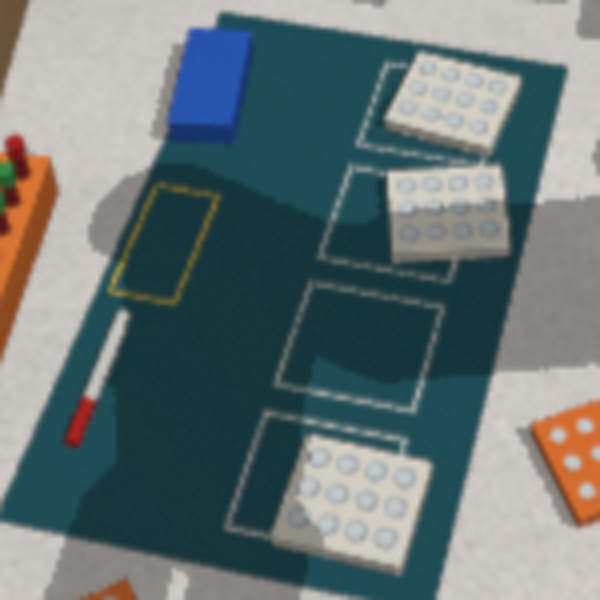

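The mat has four outlines. The tiles sit near place 1, place 3 and place 4. In the carton crop, the smaller carton at top pixel (389,244) is the kit, and the one at (381,291) is larger. I'll compute poses next.

```bash
cat >> h.py <<'E'
def matquad(f):
    hsv=cv2.cvtColor(f,cv2.COLOR_RGB2HSV)
    m=((hsv[...,0]>80)&(hsv[...,0]<100)&(hsv[...,1]>110)&(hsv[...,2]<120)).astype(np.uint8)
    m=cv2.morphologyEx(m,cv2.MORPH_CLOSE,np.ones((5,5)))
    c=max(cv2.findContours(m,cv2.RETR_EXTERNAL,cv2.CHAIN_APPROX_NONE)[0],key=cv2.contourArea)
    return cv2.convexHull(c)[:,0,:].astype(float)
def rect(P,):
    # P Nx2 metres -> centre, (w,h), angle of long side
    c,s,a=cv2.minAreaRect((P[:,:2]*1000).astype(np.float32))
    return np.array(c)/1000,np.array(s)/1000,a
def matframe(f,K,V):
    P=ray(K,V,matquad(f),0.0); c,s,a=rect(P)
    if s[0]>s[1]: a-=90   # make width side along x
    a=(a+45)%90-45 
    return c,np.sort(s),a
def tiles(f,K,V,T,zmid=0.008):
    """T: mat (cx,cy,yawdeg). returns tile centres (mat-place frame raw world) & yaw"""
    hsv=cv2.cvtColor(f,cv2.COLOR_RGB2HSV)
    m=((hsv[...,1]<75)&(hsv[...,2]>70)).astype(np.uint8)
    # restrict to mat
    yaw=np.radians(T[2]);R=np.array([[np.cos(yaw),-np.sin(yaw)],[np.sin(yaw),np.cos(yaw)]])
    q=np.array([[-.168,-.278],[.168,-.278],[.168,.278],[-.168,.278]])@R.T+np.array(T[:2])
    pm=np.zeros_like(m); cv2.fillPoly(pm,[proj(K,V,np.c_[q,np.zeros(4)]).round().astype(np.int32)],1)
    m=m&pm; m=cv2.morphologyEx(m,cv2.MORPH_OPEN,np.ones((7,7)))
    out=[]
    for c in cv2.findContours(m,cv2.RETR_EXTERNAL,cv2.CHAIN_APPROX_NONE)[0]:
        if cv2.contourArea(c)<350: continue
        P=ray(K,V,c[:,0,:],zmid); ce,s,a=rect(P)
        if s[0]<s[1]: a-=90   # a: direction of long (x) side
        out.append((ce,s,(a+90)%180-90,len(c)))
    return out
E
python3 - <<'E'
from h import *
for n in("top","side"):
    f,K,V=cam(n)
    c,s,a=matframe(f,K,V); print(n,"mat",c.round(4),s.round(4),round(a,2))
    for t in tiles(f,K,V,(c[0],c[1],a)): print("  tile",t[0].round(4),t[1].round(4),round(t[2],1))
    if n=="top":
        px=lambda l:[(x/4+350-.375,y/4+170-.375) for x,y in l]
        print("handles",ray(K,V,px([(122,133),(262,139),(380,336),(524,340)]),.182).round(4).tolist())
        print("cooler top edge",ray(K,V,px([(75,55),(582,60)]),.21).round(4).tolist())
        print("front tops L,R",ray(K,V,px([(78,57),(322,60),(332,255),(582,260)]),.199).round(4).tolist())
        print("kit top",ray(K,V,px([(98,278),(212,264),(212,325),(98,332)]),.07).round(4).tolist())
        print("big top",ray(K,V,px([(47,450),(204,448),(205,523),(47,525)]),.09).round(4).tolist())
    else:
        px=lambda l:[(x/5+260-.4,y/5+90-.4) for x,y in l]
        print("kit top",ray(K,V,px([(222,366),(272,370),(265,448),(210,442)]),.07).round(4).tolist())
        print("handles",ray(K,V,px([(140,232),(118,302),(347,132),(331,196)]),.182).round(4).tolist())
E
```

```text
top mat [0.5838 0.1382] [0.33   0.5466] -1.56
  tile [0.4846 0.0631] [0.1081 0.1015] 11.4
  tile [0.4871 0.3614] [0.1143 0.131 ] -1.7
  tile [ 0.5021 -0.0622] [0.0972 0.1087] -8.2
handles [[0.5349, -0.2149, 0.182], [0.5281, -0.3048, 0.182], [0.3986, -0.3684, 0.182], [0.3935, -0.4585, 0.182]]
cooler top edge [[0.581, -0.1827, 0.21], [0.5675, -0.5031, 0.21]]
front tops L,R [[0.5823, -0.1866, 0.199], [0.5754, -0.3426, 0.199], [0.4489, -0.3376, 0.199], [0.4411, -0.4931, 0.199]]
kit top [[0.4551, -0.2145, 0.07], [0.4626, -0.2944, 0.07], [0.42, -0.291, 0.07], [0.4174, -0.212, 0.07]]
big top [[0.3367, -0.1685, 0.09], [0.3351, -0.2742, 0.09], [0.2854, -0.271, 0.09], [0.2869, -0.1654, 0.09]]
side mat [0.5851 0.1378] [0.3339 0.5529] -1.82
  tile [0.4995 0.348 ] [0.1004 0.1056] -3.3
  tile [0.4829 0.0582] [0.1056 0.109 ] -75.1
  tile [ 0.5032 -0.0675] [0.1055 0.1099] -7.5
kit top [[0.4623, -0.296, 0.07], [0.4236, -0.2983, 0.07], [0.4163, -0.2097, 0.07], [0.4576, -0.2087, 0.07]]
handles [[0.5294, -0.3064, 0.182], [0.5301, -0.2228, 0.182], [0.3929, -0.4608, 0.182], [0.395, -0.3759, 0.182]]
```

```bash
cat >> h.py <<'E'
from scipy.spatial.transform import Rotation as Ro
def quat(yawdeg,flip=False):
    a=np.radians(yawdeg+(180 if flip else 0)); z=np.array([np.cos(a),np.sin(a),0]); y=np.array([0,0,-1.]); x=np.cross(y,z)
    return Ro.from_matrix(np.c_[x,y,z]).as_quat()
def best(p,yawdeg):
    "quat with jaws opening along yawdeg (mod 180), least joint motion"
    q0=np.array(get_obs()["joint_pos"]); r=[]
    for fl in(0,1):
        q=quat(yawdeg,fl); s=kinematics.solve_ik(list(p),list(q))
        if s is not None: r.append((abs(s[5])+0.3*abs(s[3]),q,np.array(s)))
    r.sort(key=lambda t:t[0]); return r[0][1],r[0][2]
def curq(): return get_obs()["orientation"]
def st(msg=""):
    o=get_obs(); print(msg,"t%.1f"%o["time_s"],"p",np.round(o["position"],4),"F",np.round(o["wrist_force"],1),"g%.4f"%o["gripper_width"])
    return o
def line(p,q=None,v=0.15): bot.servo_line(list(map(float,p)),None if q is None else list(q),v)
def reach(p,q): bot.reach(list(map(float,p)),list(q))
def up(z,v=0.2):
    p=np.array(get_obs()["position"]); p[2]=z; line(p,None,v)
E
python3 - <<'E'
from h import *
up(.33); 
p=np.array([.439,-.253,.30]); q,s=best(p,3.7); print(s.round(2))
reach(p,q); hand.move_gripper(.075,40)
line([.439,-.253,.12],v=.2)
st()
f,K,V=cam("top"); save("t1.png",f); f,K,V=cam("side"); save("s1.png",f)
E
```

```text
[-0.53  0.12  1.82 -0.    1.2  -0.59]
 t5.3 p [ 0.4396 -0.2533  0.1208] F [-0.3 -0.1  0.9] g0.0750
```

View pics/t1.png

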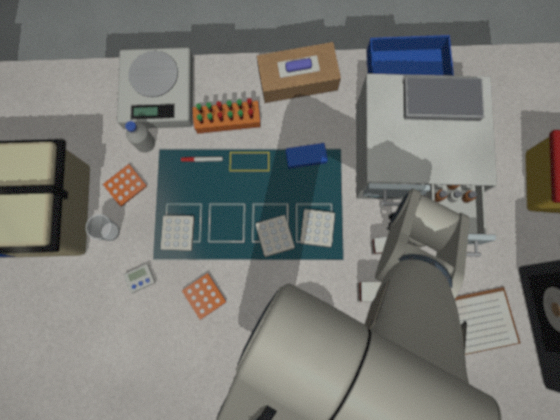

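View pics/s1.png

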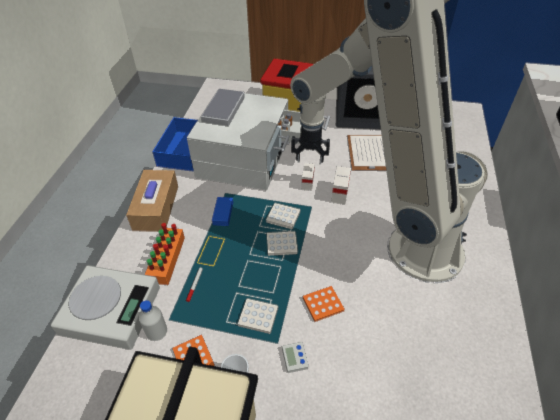

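In the side view the open jaws hang over the smaller carton at (308,172), clear of the bigger one at (342,180). Gripping it now.

```bash
python3 - <<'E'
from h import *
line([.439,-.253,.054],v=.1); st()
hand.move_gripper(.0,40); st("grip")
up(.30); st("up")
f,K,V=cam("side"); save("s2.png",cv2.resize(f[50:200,230:400],None,fx=4,fy=4))
p=np.array([.4924,-.4206,.30]); 
q,s=best(p,-2.9); print(s.round(2)); reach(p,q); st()
f,K,V=cam("side"); save("s3.png",cv2.resize(f[50:200,230:400],None,fx=4,fy=4))
E
```

```text
t6.2 p [ 0.4393 -0.2532  0.0544] F [-0.9  0.1  0.2] g0.0751
grip t6.6 p [ 0.4396 -0.2533  0.0547] F [-1.2  0.6  6.3] g0.0398
up t8.0 p [ 0.4389 -0.2529  0.2988] F [-0.5 -0.1 -1. ] g0.0395
[-0.71  0.35  1.53 -0.    1.27 -0.66]
 t8.8 p [ 0.492  -0.4204  0.2989] F [-0.6  0.1 -2.6] g0.0394
```

View pics/s2.png

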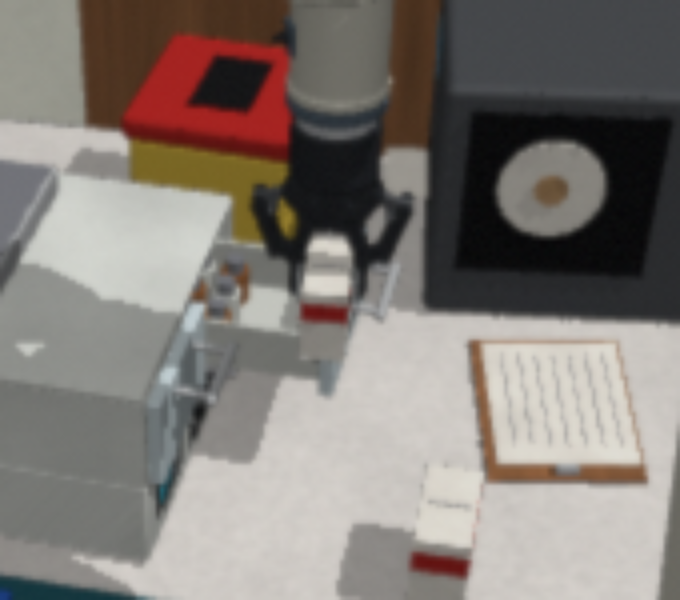

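View pics/s3.png

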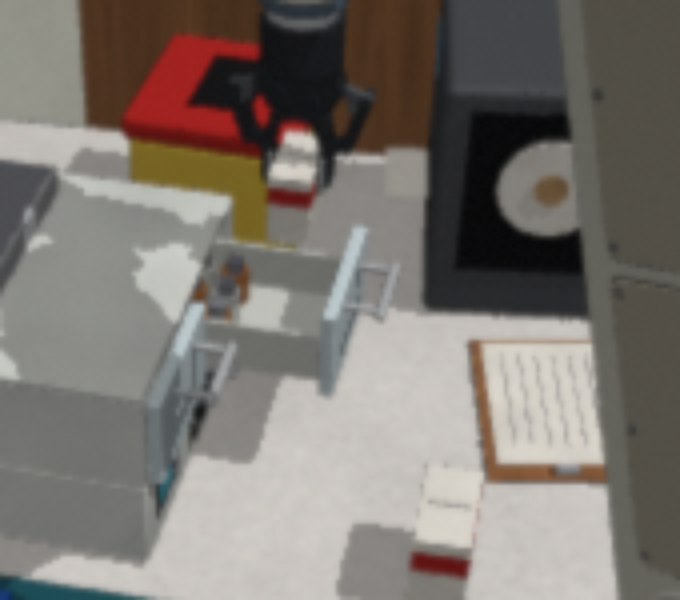

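The kit is held at (297,185) over the drawer. I'll lower it with force checks.

```bash
python3 - <<'E'
from h import *
line([.4924,-.4206,.195],v=.12); st()
f,K,V=cam("side"); save("s4.png",cv2.resize(f[70:160,250:350],None,fx=6,fy=6,interpolation=cv2.INTER_CUBIC))
z=.195
while z>.172:
    z-=.003; line([.4924,-.4206,z],v=.05); o=get_obs()
    if o["wrist_force"][2]>6 or abs(o["wrist_force"][0])>8: break
st("down")
E
```

```text
t9.8 p [ 0.4929 -0.4209  0.1959] F [ 0.2  1.  -2.1] g0.0398
down t11.9 p [ 0.4944 -0.4211  0.1743] F [ 0.6  5.3 21.4] g0.0395
```

View pics/s4.png

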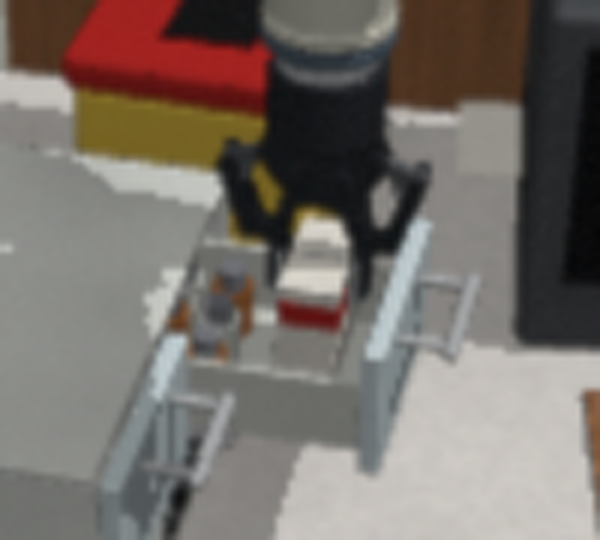

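```bash
python3 - <<'E'
from h import *
hand.move_gripper(.054,40); st("rel"); up(.30)
# move off to view
p=np.array([.30,-.30,.32]); reach(p,best(p,-2.9)[0]); st()
f,K,V=cam("top"); save("t5.png",cv2.resize(f[170:310,350:500],None,fx=4,fy=4,interpolation=cv2.INTER_CUBIC))
f,K,V=cam("side"); save("s5.png",cv2.resize(f[70:160,250:350],None,fx=6,fy=6,interpolation=cv2.INTER_CUBIC))
E
```

```text
rel t12.2 p [ 0.4928 -0.421   0.1716] F [1.2 0.5 7.4] g0.0541
 t13.9 p [ 0.3009 -0.3008  0.3201] F [ 0.6 -0.   0.2] g0.0538
```

View pics/t5.png

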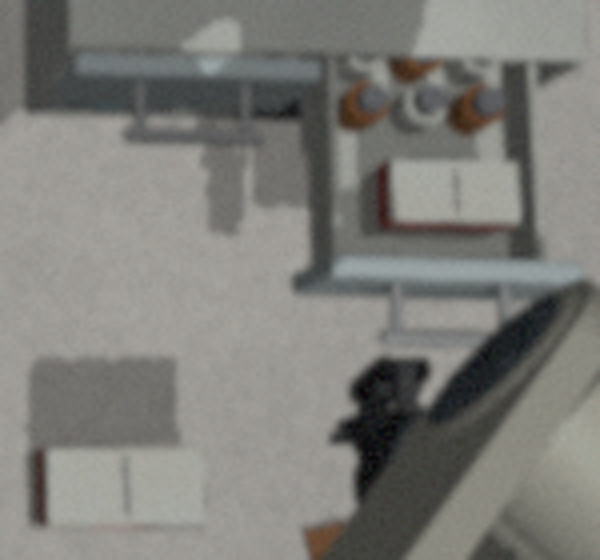

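View pics/s5.png

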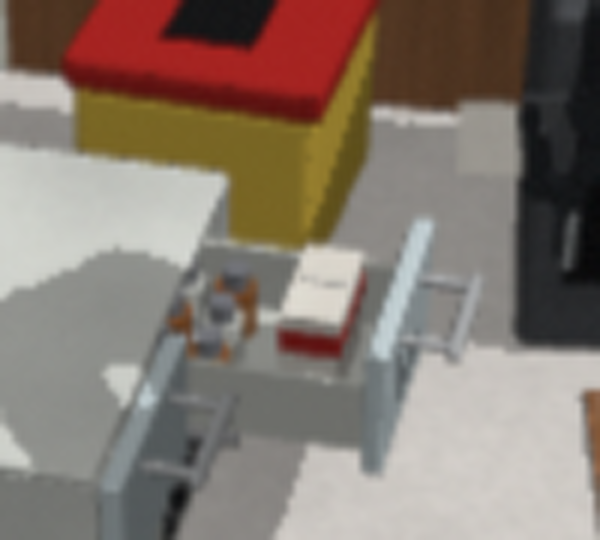

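The kit stands upright and square in the front bay (top view crop, about (455,195)). Next I'll grip the right handle and push the drawer shut.

```bash
cat >> h.py <<'E'
YC=-2.9
ex=np.array([np.cos(np.radians(YC)),np.sin(np.radians(YC)),0]); ey=np.array([-ex[1],ex[0],0])
def slide(d,maxd,fstop,step=.004,v=.08):
    "move along world dir d until opposing force"
    p0=np.array(get_obs()["position"]); n=0
    f0=np.dot(get_obs()["wrist_force"],d)
    s=0
    while s<maxd-1e-9:
        s=min(maxd,s+step); line(p0+s*d,None,v); o=get_obs(); f=-(np.dot(o["wrist_force"],d))
        if f>fstop: print("stop at",round(s,4),"f",round(f,1)); break
    return s
E
python3 - <<'E'
from h import *
hand.move_gripper(.026,20)
p=np.array([.395,-.416,.27]); reach(p,best(p,YC)[0])
line([.395,-.416,.215],v=.1)
z=.215
while z>.183:
    z-=.004; line([.395,-.416,z],v=.06); o=get_obs()
    if o["wrist_force"][2]>6: print("hit"); break
st("down")
hand.move_gripper(0,20); st("grip")
E
```

```text
down t17.7 p [ 0.3949 -0.4159  0.1827] F [ 0.5 -0.   0.7] g0.0260
grip t18.0 p [ 0.3951 -0.4161  0.1831] F [ 1.  -0.4 -0.1] g0.0100
```

```bash
python3 - <<'E'
from h import *
p=np.array(get_obs()["position"]); line(p+.10*ex,None,.1); st("bulk")
slide(ex,.045,14,step=.003,v=.05); st("shut")
f,K,V=cam("side"); save("s6.png",cv2.resize(f[70:190,230:350],None,fx=5,fy=5,interpolation=cv2.INTER_CUBIC))
f,K,V=cam("top"); save("t6.png",cv2.resize(f[150:290,350:500],None,fx=4,fy=4,interpolation=cv2.INTER_CUBIC))
E
```

```text
bulk t19.2 p [ 0.497  -0.4219  0.1832] F [ 0.3 -4.8 -1.8] g0.0103
stop at 0.033 f 25.0
shut t21.9 p [ 0.5239 -0.4234  0.183 ] F [-25.2  -4.6  12.2] g0.0103
```

View pics/s6.png

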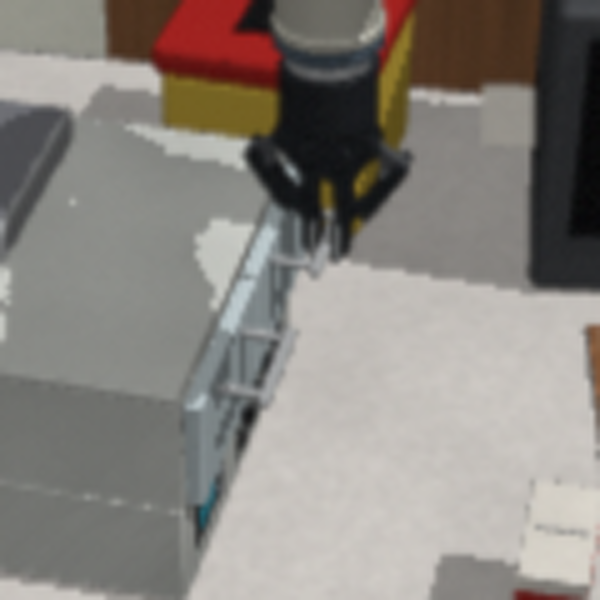

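The drawer fronts are flush at (230,320) in the crop, so the right drawer is shut. On to the left handle.

```bash
python3 - <<'E'
from h import *
hand.move_gripper(.024,20); st("rel"); up(.27)
p=np.array([.5315,-.2625,.27]); reach(p,best(p,YC)[0])
line([.5315,-.2625,.215],v=.1)
z=.215
while z>.183:
    z-=.004; line([.5315,-.2625,z],v=.06); o=get_obs()
    if o["wrist_force"][2]>6: print("hit"); break
st("down")
hand.move_gripper(0,20); st("grip")
p=np.array(get_obs()["position"]); line(p-.03*ex,None,.06); st()
line(p-.155*ex,None,.1); st("out"); slide(-ex,.02,9,step=.003,v=.04); st("end")
f,K,V=cam("top"); save("t7.png",cv2.resize(f[150:290,350:500],None,fx=4,fy=4,interpolation=cv2.INTER_CUBIC))
E
```

```text
rel t22.3 p [ 0.5302 -0.423   0.1832] F [-1.1  0.1  0.8] g0.0241
down t26.3 p [ 0.5313 -0.2624  0.1827] F [-0.3 -0.7  0.3] g0.0244
grip t26.5 p [ 0.5316 -0.2625  0.1831] F [ 0.6  0.3 -0.6] g0.0101
 t27.2 p [ 0.5009 -0.2608  0.1831] F [-1.1  3.   0.2] g0.0099
out t28.6 p [ 0.3762 -0.2536  0.183 ] F [-1.3  9.5  4.3] g0.0097
stop at 0.015 f 9.5
end t29.8 p [ 0.3631 -0.2528  0.1831] F [ 9.9  7.4 -5. ] g0.0100
```

View pics/t7.png

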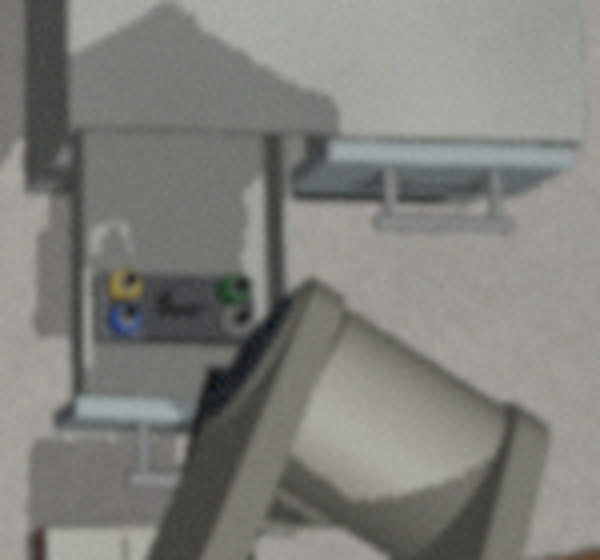

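The left drawer is out with the carrier in it, at about (175,308) in the crop. I'll release, back off and measure the tab.

```bash
python3 - <<'E'
from h import *
hand.move_gripper(.024,20); st("rel"); up(.30)
p=np.array([.30,-.45,.35]); reach(p,best(p,YC)[0]); st()
f,K,V=cam("top"); save("t8.png",cv2.resize(f[180:280,350:450],None,fx=6,fy=6,interpolation=cv2.INTER_CUBIC))
f,K,V=cam("side"); save("s8.png",cv2.resize(f[100:190,230:350],None,fx=6,fy=6,interpolation=cv2.INTER_CUBIC))
E
```

```text
rel t30.2 p [ 0.3612 -0.2532  0.183 ] F [-0.7 -0.5  1.4] g0.0236
 t31.8 p [ 0.3    -0.4488  0.3488] F [ 0.2  0.5 -0.9] g0.0241
```

View pics/t8.png

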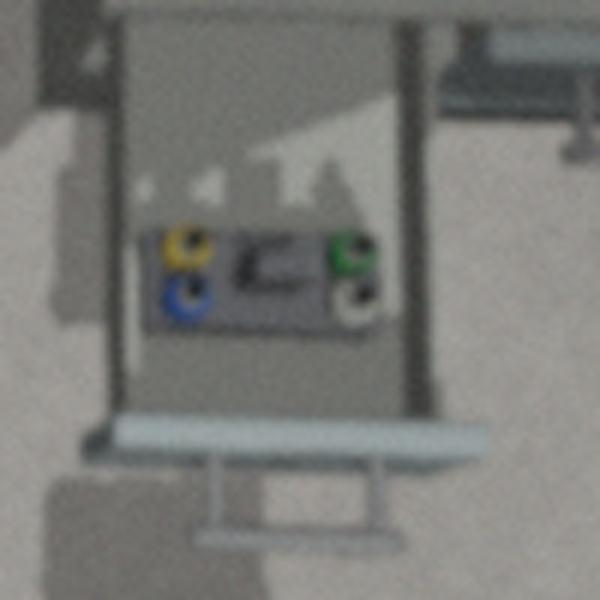

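View pics/s8.png

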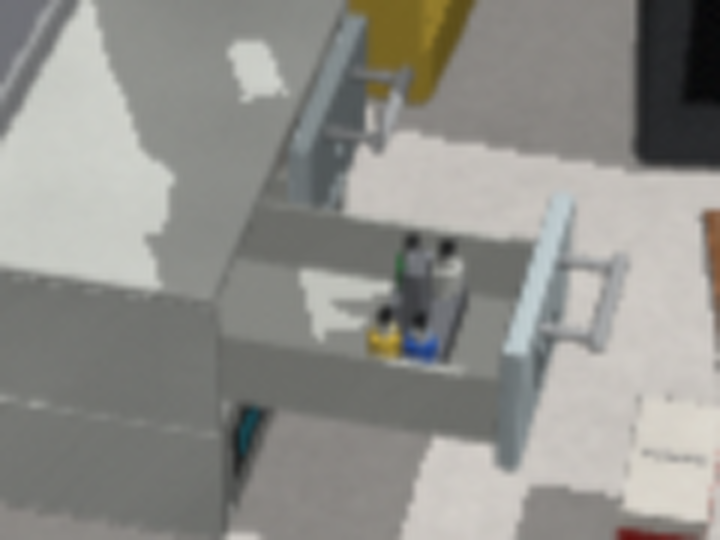

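```bash
python3 - <<'E'
from h import *
f,K,V=cam("top"); g,K2,V2=cam("side")
a=lambda l:[(x/6+350-.42,y/6+180-.42) for x,y in l]; b=lambda l:[(x/6+230-.42,y/6+100-.42) for x,y in l]
c=ray(K,V,a([(195,240),(360,245),(200,285),(365,292)]),.182); print(c.round(4).tolist(),c.mean(0))
c=ray(K2,V2,b([(385,317),(412,240),(419,320),(447,246)]),.182); print(c.round(4).tolist(),c.mean(0))
c=ray(K,V,a([(142,230),(383,235),(383,333),(142,328)]),.146); print(c.round(4).tolist(),c.mean(0))
E
```

```text
[[0.4908, -0.2169, 0.182], [0.4865, -0.2871, 0.182], [0.4712, -0.2176, 0.182], [0.4661, -0.2876, 0.182]] [ 0.4786786  -0.25228343  0.182     ]
[[0.4904, -0.2163, 0.182], [0.4868, -0.2923, 0.182], [0.47, -0.2172, 0.182], [0.4647, -0.2903, 0.182]] [ 0.47798605 -0.25398827  0.182     ]
[[0.5021, -0.2014, 0.146], [0.4967, -0.3072, 0.146], [0.4531, -0.3036, 0.146], [0.4584, -0.1985, 0.146]] [ 0.47756202 -0.25269412  0.146     ]
```

```bash
python3 - <<'E'
from h import *
P=[.478,-.2528]
hand.move_gripper(.044,40)
p=np.array(P+[.30]); reach(p,best(p,-3.1)[0])
line(P+[.215],v=.12)
z=.215
while z>.1751:
    z-=.004; line(P+[z],v=.06); o=get_obs()
    if o["wrist_force"][2]>5: print("hit"); break
st("down")
hand.move_gripper(0,40); st("grip")
up(.23,.08); st(); up(.33); st("up")
f,K,V=cam("side"); save("s9.png",cv2.resize(f[60:190,230:350],None,fx=5,fy=5,interpolation=cv2.INTER_CUBIC))
E
```

```text
down t36.7 p [ 0.4779 -0.2527  0.1747] F [-0.   0.2 -0.5] g0.0438
grip t37.1 p [ 0.4778 -0.2527  0.1748] F [ 0.1 -0.3 -1.4] g0.0137
 t37.9 p [ 0.4775 -0.2525  0.2296] F [-0.   1.3 -3.4] g0.0135
up t38.6 p [ 0.4769 -0.2522  0.3286] F [ 0.9 -0.  -3.3] g0.0138
```

View pics/s9.png

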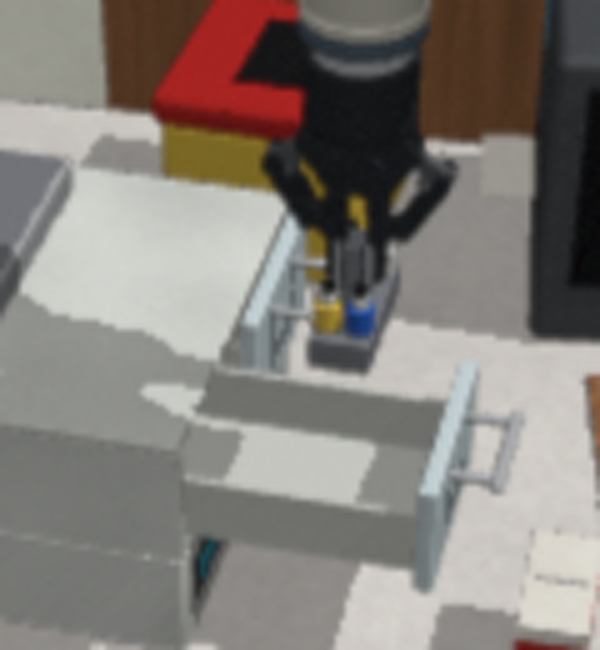

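The carrier is lifted. Now to measure the yellow outline and the white outlines.

```bash
python3 - <<'E'
from h import *
for n in("top","side"):
    f,K,V=cam(n); hsv=cv2.cvtColor(f,cv2.COLOR_RGB2HSV)
    q=matquad(f)
    pm=np.zeros(f.shape[:2],np.uint8); cv2.fillPoly(pm,[q.round().astype(np.int32)],1); pm=cv2.erode(pm,np.ones((5,5)))
    m=((hsv[...,0]>15)&(hsv[...,0]<45)&(hsv[...,1]>60)&(hsv[...,2]>50)).astype(np.uint8)&pm
    m=cv2.morphologyEx(m,cv2.MORPH_CLOSE,np.ones((3,3)))
    cs=cv2.findContours(m,cv2.RETR_EXTERNAL,cv2.CHAIN_APPROX_NONE)[0]
    c=max(cs,key=lambda c:cv2.boundingRect(c)[2]*cv2.boundingRect(c)[3])
    P=ray(K,V,cv2.convexHull(c)[:,0],0.); print(n,"yellow",rect(P),cv2.boundingRect(c))
    print(matframe(f,K,V))
    save("z_%s.png"%n,cv2.resize(f[140:265,150:350] if n=="top" else f[190:340,170:320],None,fx=4,fy=4,interpolation=cv2.INTER_CUBIC))
E
```

```text
top yellow (array([0.7137038 , 0.13676202]), array([0.12317249, 0.06036702]), 88.13872528076172) (229, 152, 41, 20)
(array([0.58377319, 0.13828993]), array([0.33001413, 0.54731586]), -1.558502197265625)
side yellow (array([0.71354755, 0.13209497]), array([0.12307831, 0.05911035]), 87.55680084228516) (198, 238, 27, 28)
(array([0.58487115, 0.1373535 ]), array([0.33389307, 0.55349054]), -1.8761215209960938)
```

View pics/z_top.png

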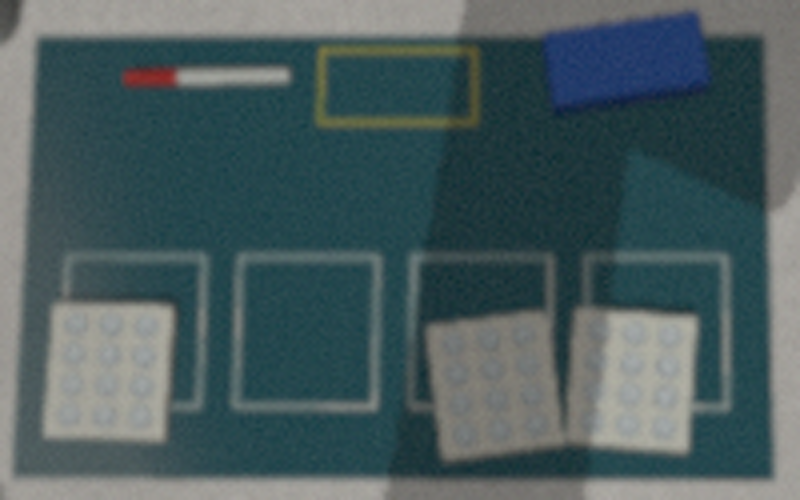

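View pics/z_side.png

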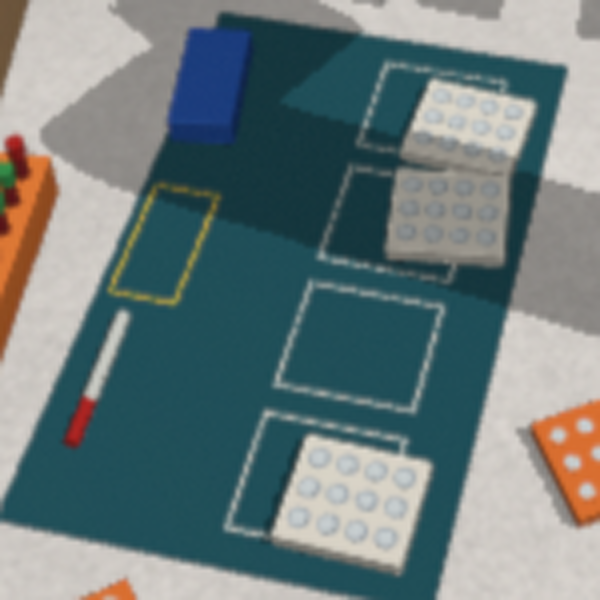

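The scheduled knock has happened: the right-hand tile moved left, and its edge now touches its neighbour, at about (565,385) in the crop. The carrier place is at about (0.7136, 0.1345), yaw about −2°. Placing the carrier now.

```bash
python3 - <<'E'
from h import *
P=[.7136,.1345]
p=np.array(P+[.33]); q,s=best(p,-1.95); print(s.round(2)); reach(p,q); st()
line(P+[.09],v=.15)
for n in("top","side"):
    f,K,V=cam(n); save("pl_%s.png"%n,cv2.resize(f[120:220,180:320] if n=="top" else f[180:290,150:290],None,fx=5,fy=5,interpolation=cv2.INTER_CUBIC))
st()
E
```

```text
[ 0.18  0.46  1.3  -0.    1.39  0.22]
 t40.4 p [0.7136 0.1331 0.3302] F [-0.  -0.3 -2.5] g0.0135
 t42.2 p [0.7141 0.1346 0.0909] F [-0.1 -0.1 -2. ] g0.0135
```

View pics/pl_side.png

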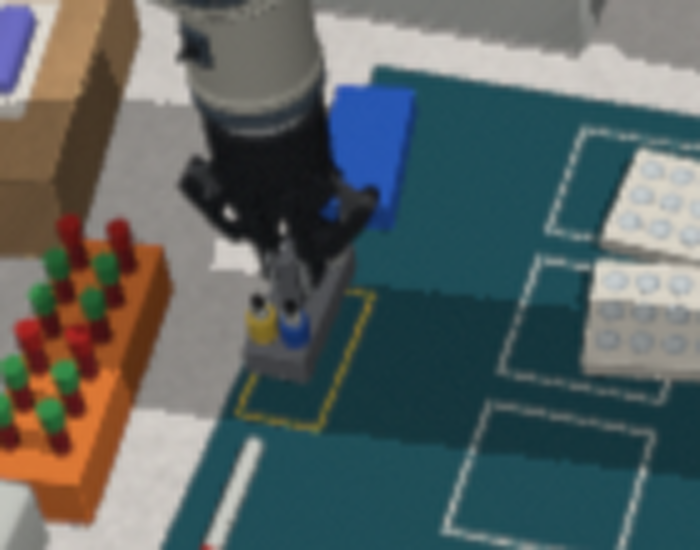

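View pics/pl_top.png

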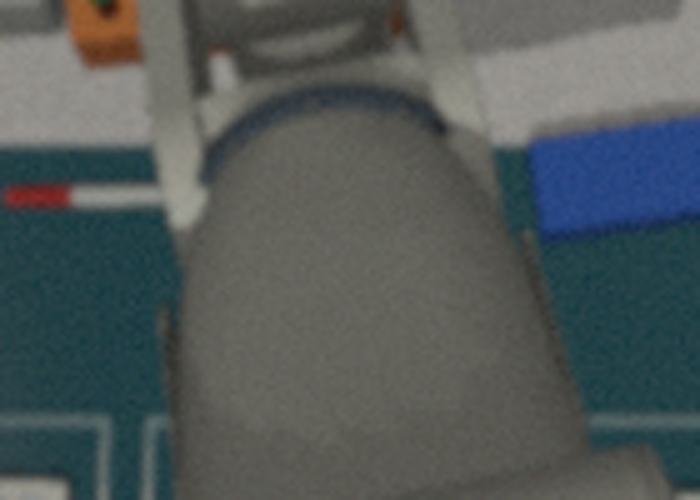

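```bash
python3 - <<'E'
from h import *
line([.7136,.1345,.0575],v=.05); bot.dwell(.2); st()
f,K,V=cam("side"); save("pl2.png",cv2.resize(f[220:280,185:245],None,fx=9,fy=9,interpolation=cv2.INTER_CUBIC))
E
```

```text
t43.2 p [0.7139 0.1346 0.058 ] F [-0.7 -0.2 -1.7] g0.0135
```

View pics/pl2.png

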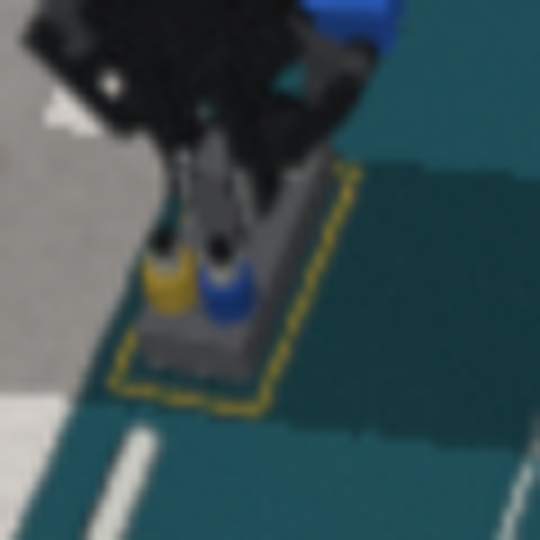

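```bash
python3 - <<'E'
from h import *
line([.7136,.1345,.0545],v=.03); bot.dwell(.2); o=st()
z=.0545
while get_obs()["wrist_force"][2]<2 and z>.051:
    z-=.001; line([.7136,.1345,z],v=.03)
st("down")
hand.move_gripper(.040,40); st("rel"); up(.13,.1); up(.33)
p=np.array([.38,-.20,.33]); reach(p,best(p,YC)[0]); st()
for n in("top","side"):
    f,K,V=cam(n); save("pd_%s.png"%n,cv2.resize(f[140:190,210:290] if n=="top" else f[220:280,180:250],None,fx=9,fy=9,interpolation=cv2.INTER_CUBIC))
E
```

```text
t43.7 p [0.7142 0.1346 0.0549] F [2.5 0.9 2.1] g0.0135
down t43.7 p [0.7142 0.1346 0.0549] F [2.5 0.9 2.1] g0.0135
rel t44.1 p [0.7133 0.1344 0.0543] F [-0.2 -0.5  0.4] g0.0399
 t47.9 p [ 0.3809 -0.1999  0.3301] F [-0.4  0.2  0.8] g0.0400
```

View pics/pd_side.png

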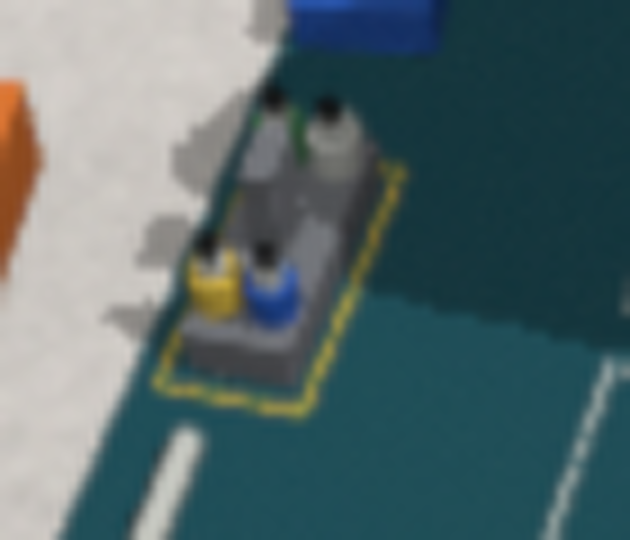

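View pics/pd_top.png

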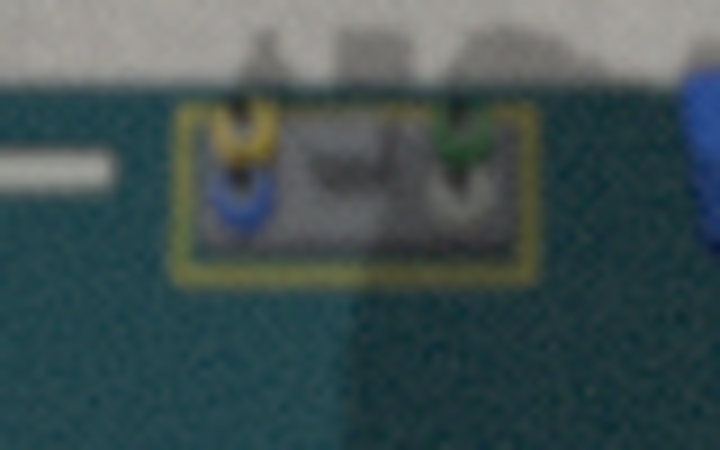

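The carrier stands inside the yellow outline, with gaps all round in both views. Next, shut the left drawer, then a numeric check of the carrier.

```bash
python3 - <<'E'
from h import *
f,K,V=cam("top"); a=lambda l:[(x/9+210-.44,y/9+140-.44) for x,y in l]
print("carrier near corners/outline near corners",ray(K,V,a([(200,250),(515,252)]),0).round(4).tolist(),ray(K,V,a([(180,275),(533,275)]),0).round(4).tolist())
hand.move_gripper(.024,20)
H=[.3612,-.2528]
p=np.array(H+[.27]); reach(p,best(p,YC)[0])
line(H+[.215],v=.1)
z=.215
while z>.183:
    z-=.004; line(H+[z],v=.06); o=get_obs()
    if o["wrist_force"][2]>6: print("hit"); break
st("down")
hand.move_gripper(0,20); st("grip")
p=np.array(get_obs()["position"]); line(p+.150*ex,None,.1); st("bulk")
slide(ex,.04,14,step=.003,v=.05); st("shut")
hand.move_gripper(.024,20); st("rel"); up(.28)
p=np.array([.35,-.30,.40]); reach(p,best(p,YC)[0])
for n in("top","side"):
    f,K,V=cam(n); save("q_%s.png"%n,f)
    save("qc_%s.png"%n,cv2.resize(f[150:260,350:500] if n=="top" else f[80:200,210:350],None,fx=5,fy=5,interpolation=cv2.INTER_CUBIC))
E
```

```text
carrier near corners/outline near corners [[0.6968, 0.1894, 0.0], [0.6926, 0.0827, 0.0]] [[0.6882, 0.1962, 0.0], [0.6843, 0.0768, 0.0]]
down t51.5 p [ 0.3611 -0.2527  0.1827] F [-0.8 -0.6  0. ] g0.0240
grip t51.7 p [ 0.3631 -0.2531  0.1834] F [ 8.5  1.4 -4.9] g0.0098
bulk t53.4 p [ 0.5151 -0.2618  0.1834] F [ 0.  -7.3  0.6] g0.0100
stop at 0.024 f 23.9
shut t55.4 p [ 0.5333 -0.2627  0.1831] F [-24.2  -4.6  19.7] g0.0099
rel t55.7 p [ 0.539  -0.2624  0.183 ] F [-0.4 -0.7  0.1] g0.0242
```

View pics/q_top.png

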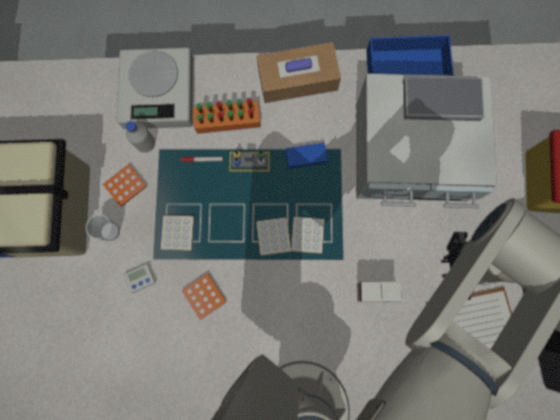

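View pics/qc_side.png

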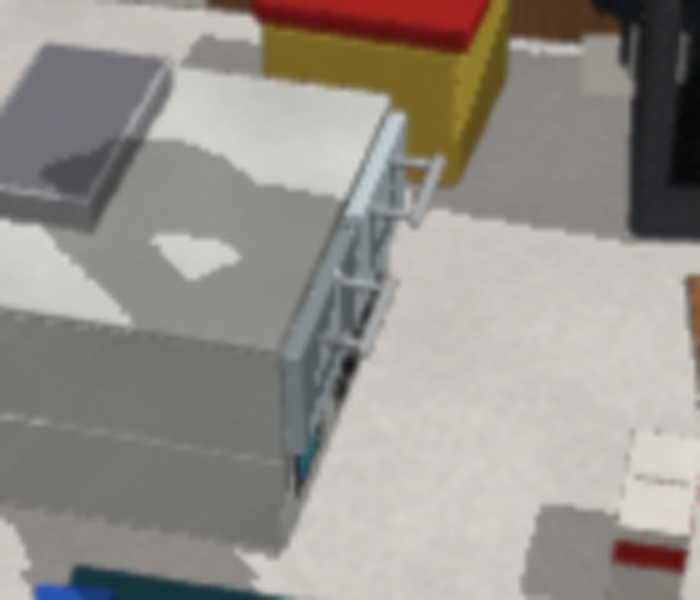

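View pics/qc_top.png

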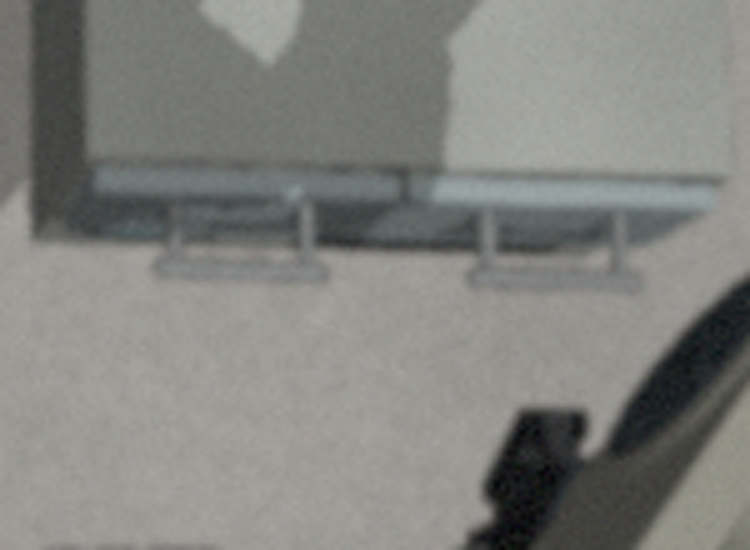

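Both drawer fronts are flush with each other and with the cooler, at (110–720,185) in the top crop. The carrier gaps measure about 6 to 8 mm. Now the outlines and tiles, precisely, in the top view.

```bash
cat >> h.py <<'E'
def outl(f,K,V):
    hsv=cv2.cvtColor(f,cv2.COLOR_RGB2HSV); g=cv2.cvtColor(f,cv2.COLOR_RGB2GRAY)
    th=cv2.morphologyEx(g,cv2.MORPH_TOPHAT,np.ones((9,9)))
    q=matquad(f); pm=np.zeros(g.shape,np.uint8); cv2.fillPoly(pm,[q.round().astype(np.int32)],1); pm=cv2.erode(pm,np.ones((7,7)))
    big=cv2.dilate(cv2.morphologyEx(((hsv[...,1]<90)&(hsv[...,2]>70)).astype(np.uint8),cv2.MORPH_OPEN,np.ones((7,7))),np.ones((9,9)))
    m=(th>18)&(pm>0)&(big==0)&(hsv[...,1]<110)
    v,u=np.nonzero(m); return ray(K,V,np.c_[u,v],0.)[:,:2],th[v,u]
def fitmat(f,K,V,T0):
    P,w=outl(f,K,V); T=np.array(T0,float)
    from scipy.optimize import least_squares
    lx=np.array([-1,1])*.057; ly=(np.array([195,65,-65,-195])[:,None]/1000+np.array([-1,1])*.052).ravel()
    def loc(T):
        a=np.radians(T[2]); d=P-T[:2]; return np.c_[d@[np.cos(a),np.sin(a)],d@[-np.sin(a),np.cos(a)]]
    def res(T):
        L=loc(T); dx=L[:,0][:,None]-lx; dy=L[:,1][:,None]-ly
        dx=dx[range(len(L)),abs(dx).argmin(1)]; dy=dy[range(len(L)),abs(dy).argmin(1)]
        r=np.where(abs(dx)<abs(dy),dx,dy); r[(abs(L[:,0])>.075)]=0.02
        return r*1000
    s=least_squares(res,T,loss="soft_l1",f_scale=2,x_scale=[.01,.01,1],diff_step=1e-4)
    return s.x,len(P),np.median(abs(res(s.x)))
def tomat(T,p):
    a=np.radians(T[2]); d=np.asarray(p)[...,:2]-T[:2]; return np.stack([d@[np.cos(a),np.sin(a)],d@[-np.sin(a),np.cos(a)]],-1)
def toworld(T,p):
    a=np.radians(T[2]); p=np.asarray(p,float); R=np.array([[np.cos(a),-np.sin(a)],[np.sin(a),np.cos(a)]]); return p@R.T+T[:2]
def tiles2(f,K,V,T,dbg=None):
    hsv=cv2.cvtColor(f,cv2.COLOR_RGB2HSV)
    m=((hsv[...,1]<85)&(hsv[...,2]>70)).astype(np.uint8)
    q=toworld(T,[[-.13,-.28],[.10,-.28],[.10,.28],[-.13,.28]])
    pm=np.zeros_like(m); cv2.fillPoly(pm,[proj(K,V,np.c_[q,np.zeros(4)]).round().astype(np.int32)],1)
    m=m&pm; m=cv2.morphologyEx(cv2.morphologyEx(m,cv2.MORPH_CLOSE,np.ones((3,3))),cv2.MORPH_OPEN,np.ones((7,7)))
    if dbg: cv2.imwrite("pics/"+dbg,m*255)
    out=[]
    for c in cv2.findContours(m,cv2.RETR_EXTERNAL,cv2.CHAIN_APPROX_NONE)[0]:
        if cv2.contourArea(c)<350: continue
        P=ray(K,V,c[:,0,:],.008); ce,s,a=rect(tomat(T,P)); a=(a+45)%90-45
        out.append((ce,s,a))
    return sorted(out,key=lambda t:-t[0][1])
E
python3 - <<'E'
from h import *
for n in("top","side"):
    f,K,V=cam(n)
    T,N,r=fitmat(f,K,V,[.524,.14,-1.8]); print(n,T.round(4),N,r.round(2))
    for t in tiles2(f,K,V,T,"m_%s.png"%n): print("  tile mat",(t[0]*1000).round(1),(t[1]*1000).round(1),round(t[2],1))
E
```

```text
top [ 0.5246  0.1428 -1.9232] 1414 3.05
  tile mat [-18.1   0.4] [559.7 228.3] -0.3
  tile mat [ -38.3 -120.1] [109.1 213.1] 1.4
side [ 0.5246  0.1377 -1.89  ] 766 2.75
  tile mat [-31.7 202.2] [115.  107.4] -0.2
  tile mat [ -37.1 -125.3] [113.3 238.9] 3.3
```

```bash
python3 - <<'E'
from h import *
f,K,V=cam("top")
for u,v in [(178,240),(170,230),(262,235),(285,245),(310,245),(225,230),(260,215),(200,180),(168,255),(300,200),(226,242)]: print((u,v),f[v-1:v+2,u-1:u+2].mean((0,1)).round())
E
```

```text
(178, 240) [152. 153. 145.]
(170, 230) [146. 148. 143.]
(262, 235) [112. 114. 110.]
(285, 245) [113. 116. 114.]
(310, 245) [159. 161. 153.]
(225, 230) [35. 69. 75.]
(260, 215) [28. 52. 57.]
(200, 180) [36. 68. 74.]
(168, 255) [75. 89. 90.]
(300, 200) [26. 52. 55.]
(226, 242) [76. 95. 97.]
```

```bash
sed -i 's/m=((hsv\[...,1\]<85)&(hsv\[...,2\]>70)).astype(np.uint8)/m=(f[...,0]>(f[...,2].astype(int)-12)).astype(np.uint8)*(f[...,0]>88)/' h.py
python3 - <<'E'
from h import *
T=np.array([.5242,.1430,-1.9]); Ts=np.array([.5242,.1381,-1.9])
for n,t0 in(("top",T),("side",Ts)):
    f,K,V=cam(n)
    for t in tiles2(f,K,V,t0,"m_%s.png"%n): print(n,"tile mat",(t[0]*1000).round(1),(t[1]*1000).round(1),round(t[2],1))
    if n=="top":
        a=lambda l:[(x/4+150-.375,y/4+140-.375) for x,y in l]
        for c in ([(427,325),(545,310),(565,442),(443,462)],[(577,308),(697,315),(690,453),(568,440)],[(236,255),(380,255),(380,408),(233,408)]):
            z=.016 if c[0][0]>400 else 0
            P=tomat(T,ray(K,V,a(c),z)); print((P*1000).round(1).tolist(),(P.mean(0)*1000).round(1))
E
```

```text
top tile mat [-31.4 210.2] [ 95.2 105.3] -1.0
top tile mat [-119.7   -0.2] [557.9  24.3] -0.3
top tile mat [ -36.8 -126.3] [105.4 195.4] 1.5
[[2.8, -26.3], [14.3, -113.1], [-83.0, -127.9], [-98.0, -39.4]] [-41.  -76.7]
[[15.8, -136.7], [10.9, -224.8], [-90.6, -218.3], [-81.6, -130.0]] [ -36.4 -177.5]
[[58.5, 119.1], [58.8, 10.7], [-56.7, 8.5], [-57.1, 117.4]] [ 0.9 63.9]
side tile mat [-31.1 208.8] [ 98. 103.] -0.9
side tile mat [ -38.2 -125.4] [106.8 207.2] 2.4
```

View pics/m_top.png

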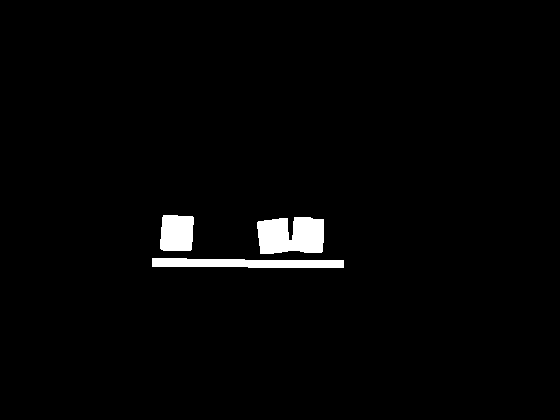

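Tile poses in the mat frame (mm): A (−31,209) at −1°, B (−40,−76) at +8°, C (−36,−178) at −4°. B and C touch. Plan:
1. Push B in x past the row, so the sides of B and C are free.
2. Fix y for B and C.
3. Fix x for B and C.

```bash
sed -i 's/\[\[-.13,-.28\],\[.10,-.28\],\[.10,.28\],\[-.13,.28\]\]/[[-.105,-.27],[.125,-.27],[.125,.27],[-.105,.27]]/' h.py; cat >> h.py <<'E'
TT=np.array([.5242,.1430,-1.9]); TS=np.array([.5242,.1381,-1.9]); TR=np.array([.5242,.1410,-1.9])
ZP=.020; HALF=.011
def push(start,end,axis,open_,v=.06,zt=ZP):
    "start,end: mat xy (m) of tool centre; axis 'x' push along x (jaws along y) or 'y'"
    hand.move_gripper(open_,20)
    yaw=TR[2]+(90 if axis=="x" else 0)
    s=toworld(TR,start); e=toworld(TR,end)
    p=np.r_[s,.14]; q,j=best(p,yaw)
    cur=np.array(get_obs()["position"])
    if cur[2]<.12: up(.14)
    reach(p,q); line(np.r_[s,.05],q,.2); line(np.r_[s,zt],None,.06); st("down")
    d=np.r_[e-s,0]; n=np.linalg.norm(d)
    line(np.r_[e,zt],None,v); bot.dwell(.15); st("pushed")
    b=e-(e-s)/n*.008
    line(np.r_[b,zt],None,.06); up(.14,.25)
def look(tag,park=True):
    if park:
        p=np.array([.30,-.35,.35]); reach(p,best(p,80)[0])
    for n,T in(("top",TT),("side",TS)):
        f,K,V=cam(n); 
        for t in tiles2(f,K,V,T): print(n,"tile",(t[0]*1000).round(1),(t[1]*1000).round(1),round(t[2],1))
        if n=="top": save("L_%s.png"%tag,cv2.resize(f[140:270,150:350],None,fx=4,fy=4,interpolation=cv2.INTER_CUBIC))
        else: save("M_%s.png"%tag,cv2.resize(f[190:340,170:320],None,fx=4,fy=4,interpolation=cv2.INTER_CUBIC))
    print("t",get_obs()["time_s"])
E
python3 - <<'E'
from h import *
push([-.122,-.076],[-.016,-.076],"x",.044)
look("1")
E
```

```text
down t60.8 p [0.3996 0.0691 0.0198] F [-0.1 -0.2  0. ] g0.0440
pushed t62.9 p [0.5056 0.0656 0.0201] F [-0.8 -0.7  0.3] g0.0439
top tile [-31.  210.2] [104.6  96.3] 0.2
top tile [ 45.1 -82.1] [100.2  86.8] 0.2
top tile [ -36.9 -176.7] [ 90.9 101.1] -0.7
side tile [-31.1 208.8] [ 98. 103.] -0.9
side tile [   4.9 -131. ] [250.9 132.8] -39.3
t 65.8833
```

View pics/L_1.png

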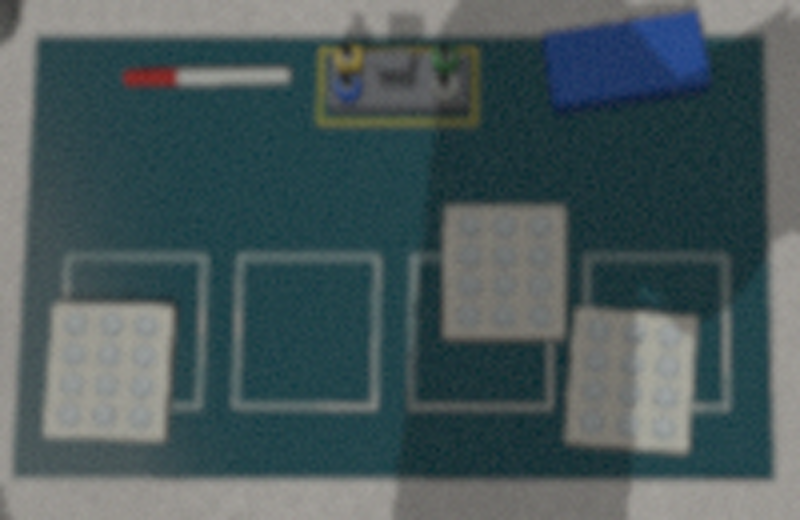

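B is now square at (45,−82), as predicted. Next are the y pushes for C and B.

```bash
python3 - <<'E'
from h import *
push([-.045,-.107],[-.040,-.139],"y",.030)
push([.048,-.150],[.048,-.121],"y",.036)
look("2")
E
```

```text
down t69.2 p [0.4756 0.0356 0.0198] F [ 0.4  0.4 -0.2] g0.0303
pushed t70.0 p [0.4796 0.0035 0.02  ] F [ 0.1 -0.5  0.1] g0.0302
down t72.8 p [ 0.5714 -0.0101  0.0231] F [-0.3  3.6 34.6] g0.0360
pushed t73.6 p [0.5678 0.0183 0.0196] F [ 0.6 -0.5 -0.2] g0.0362
top tile [-31.3 210.3] [ 95.4 105.4] -1.0
top tile [ 43.5 -65.8] [97.2 89.5] 0.1
top tile [ -29.6 -202. ] [94.4 98.5] -0.2
side tile [-31.1 208.8] [ 98. 103.] -0.9
side tile [ 42.7 -65.4] [101.7 100.6] 0.5
side tile [ -29.1 -197.2] [104.1 102.4] -0.2
t 76.45
```

View pics/L_2.png

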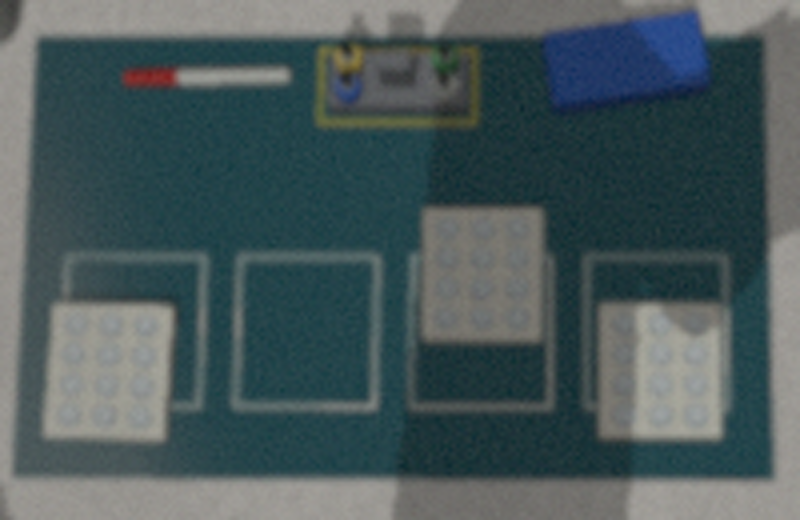

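The second push came down on C's far edge with 34.6 N, but it only nudged C slightly. I'll check where the outline centres read in each view, to get clean relative errors.

```bash
python3 - <<'E'
from h import *
f,K,V=cam("top"); a=lambda l:[(x/4+150-.375,y/4+140-.375) for x,y in l]
P=tomat(TT,ray(K,V,a([(66,257),(207,257),(237,257),(381,257),(411,257),(553,257),(586,257),(730,257)]),0)); print("top",(P*1000).round(1).tolist())
P=tomat(TT,ray(K,V,a([(380,408),(235,408),(233,408),(410,408)]),0)); print((P*1000).round(1).tolist())
f,K,V=cam("side"); a=lambda l:[(x/4+170-.375,y/4+190-.375) for x,y in l]
P=tomat(TS,ray(K,V,a([(265,412),(228,530),(310,284),(275,387),(443,304),(413,412),(352,166),(320,259),(387,64),(358,146)]),0)); print("side",(P*1000).round(1).tolist())
for n,T in(("top",TT),("side",TS)):
    f,K,V=cam(n); save("big_%s.png"%n,cv2.resize(f[190:255,255:345] if n=="top" else f[195:270,245:320],None,fx=8,fy=8,interpolation=cv2.INTER_CUBIC))
E
```

```text
top [[56.7, 247.5], [56.9, 140.9], [57.0, 118.3], [57.2, 9.9], [57.3, -12.6], [57.5, -119.1], [57.6, -143.8], [57.8, -251.3]]
[[-56.7, 8.5], [-57.1, 115.9], [-57.1, 117.4], [-56.6, -13.7]]
side [[57.7, 144.0], [54.7, 249.2], [57.3, 15.6], [56.7, 119.9], [-55.9, 10.8], [-56.2, 117.8], [56.5, -117.6], [56.3, -11.6], [57.0, -245.9], [57.4, -141.5]]
```

View pics/big_top.png

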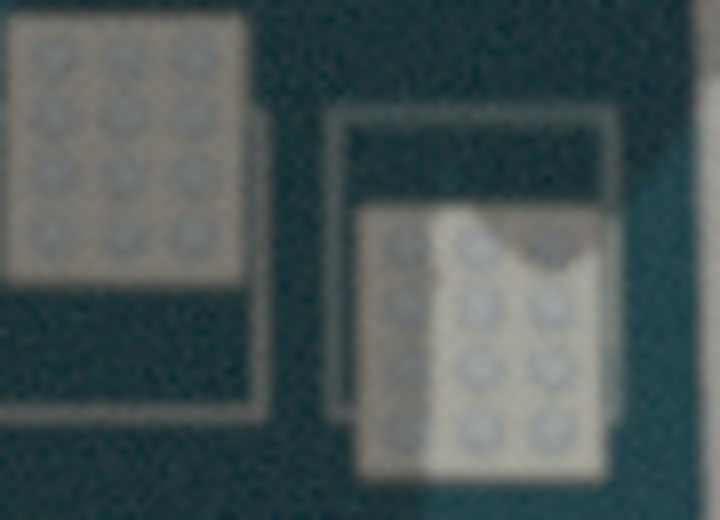

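View pics/big_side.png

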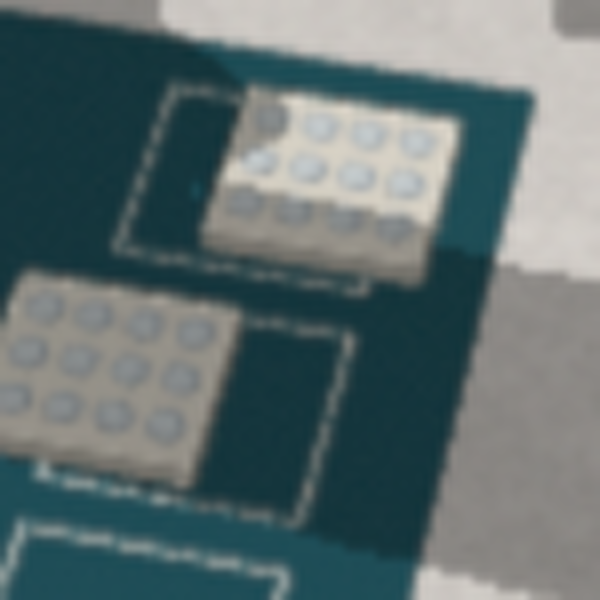

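The outline centres in both views put the mat origin at y≈0.1407. That makes B centred in y, and C about 4 mm too far right. Next: B back in x, C in y then x, then A.

```bash
sed -i 's/^TT=.*/TT=np.array([.5242,.1417,-1.9]); TS=np.array([.5242,.1396,-1.9]); TR=np.array([.5242,.1408,-1.9])/' h.py
python3 - <<'E'
from h import *
push([-.030,-.268],[-.030,-.251],"y",.036)
push([-.112,-.195],[-.061,-.195],"x",.044)
push([.116,-.065],[.061,-.065],"x",.044)
look("3")
E
```

```text
down t79.5 p [ 0.4852 -0.126   0.0198] F [0.6 0.4 0.1] g0.0359
pushed t80.0 p [ 0.4859 -0.1091  0.0201] F [-0.2 -0.7  0.6] g0.0360
down t84.0 p [ 0.4056 -0.0504  0.0198] F [-0.3 -0.4 -0.6] g0.0439
pushed t85.1 p [ 0.4567 -0.0521  0.02  ] F [-0.3 -0.7  0.4] g0.0438
down t90.0 p [0.6379 0.072  0.0198] F [-0.2 -0.1 -0.1] g0.0438
pushed t91.2 p [0.5829 0.0738 0.0197] F [-0.6  0.7  0.5] g0.0442
top tile [-31.5 211.4] [ 94.9 105.2] -1.0
top tile [ -0.3 -64.7] [99.  89.2] 0.1
top tile [  -4.3 -199.2] [107.6  97.6] 0.1
side tile [-31.  207.3] [ 98. 103.] -0.9
side tile [ -3.7 -66.9] [106.4  99.9] 0.5
side tile [  -0.9 -196.6] [104.2 105.8] 6.0
t 94.1833
```

View pics/L_3.png

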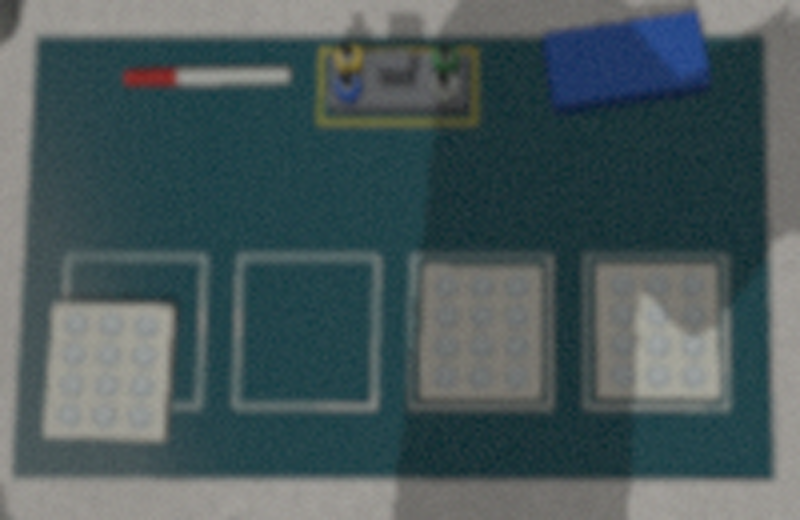

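B and C sit inside their outlines. Now A.

```bash
python3 - <<'E'
from h import *
push([-.031,.279],[-.031,.251],"y",.044)
push([-.112,.195],[-.061,.195],"x",.044)
look("4")
for n in("top","side"):
    f,K,V=cam(n)
    save("A_%s.png"%n,cv2.resize(f[195:250,155:215] if n=="top" else f[285:340,220:285],None,fx=9,fy=9,interpolation=cv2.INTER_CUBIC))
    save("BC_%s.png"%n,cv2.resize(f[195:250,245:340] if n=="top" else f[195:270,235:320],None,fx=8,fy=8,interpolation=cv2.INTER_CUBIC))
E
```

```text
down t98.5 p [0.5024 0.4206 0.0198] F [ 0.3  1.1 -0. ] g0.0443
pushed t99.3 p [0.5015 0.3927 0.0199] F [-0.2  0.6 -0.1] g0.0442
down t103.1 p [0.4186 0.3393 0.0198] F [-1.   0.7  0.2] g0.0441
pushed t104.2 p [0.4696 0.3378 0.02  ] F [-0.8 -0.2  0.6] g0.0440
top tile [ -2.4 194.5] [108.4 104.3] 0.3
top tile [ -0.3 -64.7] [99.  89.3] 0.1
top tile [  -4.3 -199.2] [107.6  97.6] 0.1
side tile [ -0.2 189.9] [113.1  98.1] 0.7
side tile [ -3.7 -66.9] [106.4  99.9] 0.5
side tile [   0.2 -196.1] [105.4 103.2] 3.9
t 107.8667
```

View pics/A_top.png

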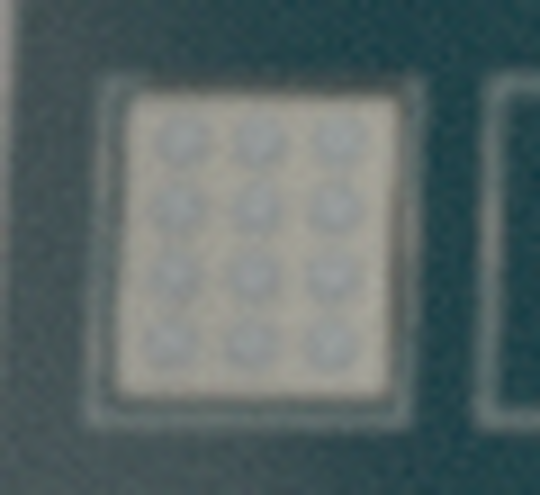

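View pics/A_side.png

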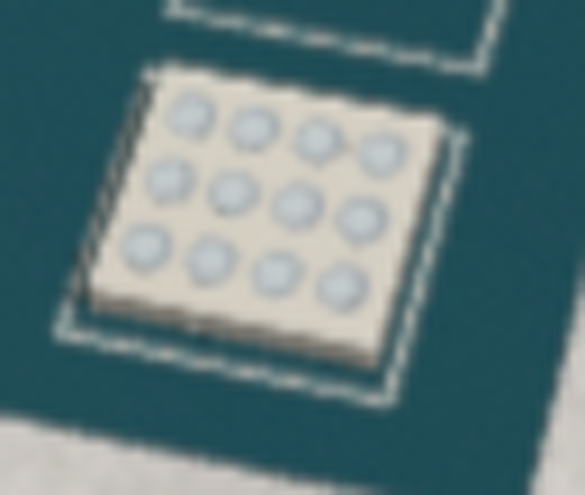

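View pics/BC_top.png

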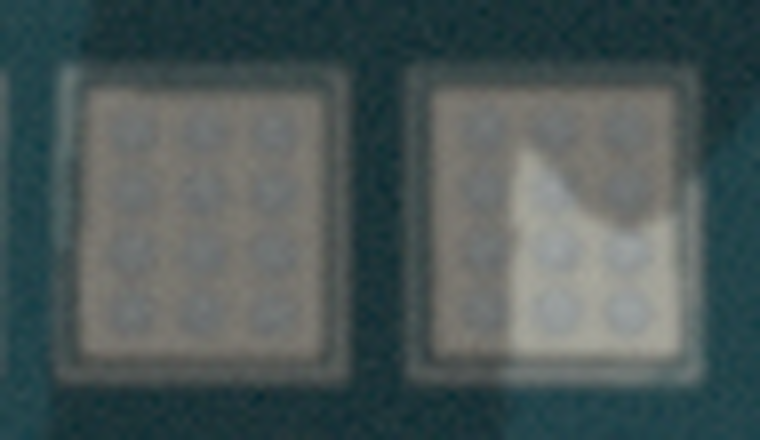

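View pics/BC_side.png

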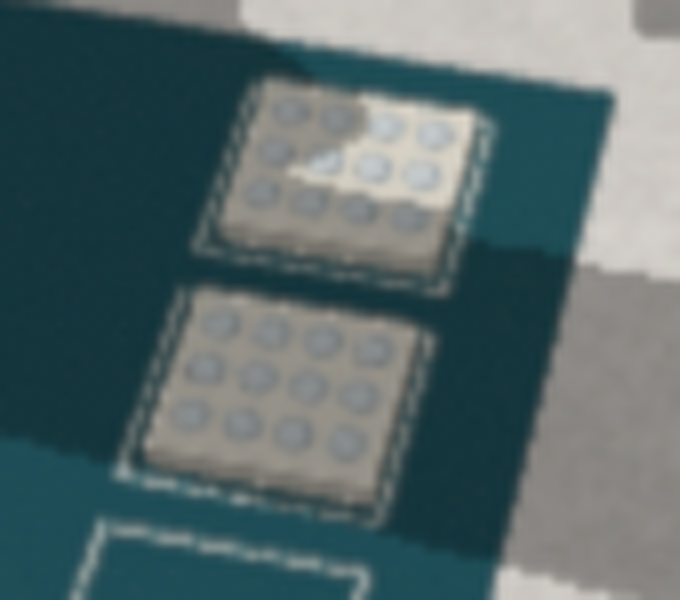

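```bash
python3 - <<'E'
from h import *
f,K,V=cam("top")
def g(px,s,ox,oy,z): 
    return (tomat(TT,ray(K,V,[(px[0]/s+ox-.45,px[1]/s+oy-.45)],z))[0]*1000).round(1)
def rep(n,s,ox,oy,L,R,N,F):
    # each: (outline px, tile px, tile z)
    gl=g(L[0],s,ox,oy,0)[1]-g(L[1],s,ox,oy,L[2])[1]; gr=g(R[1],s,ox,oy,R[2])[1]-g(R[0],s,ox,oy,0)[1]
    gn=g(N[1],s,ox,oy,N[2])[0]-g(N[0],s,ox,oy,0)[0]; gf=g(F[0],s,ox,oy,0)[0]-g(F[1],s,ox,oy,F[2])[0]
    print(n,"gaps L %.1f R %.1f near %.1f far %.1f"%(gl,gr,gn,gf))
rep("A",9,155,195,((97,245),(122,245),.016),((411,245),(398,245),0),((250,420),(250,399),0),((265,83),(265,96),.016))
rep("B",8,245,195,((66,220),(80,220),.016),((342,220),(326,220),.008),((205,378),(205,359),0),((205,72),(205,90),.016))
rep("C",8,245,195,((413,220),(430,220),0),((695,220),(681,220),.016),((555,378),(555,359),0),((555,72),(555,90),.016))
E
```

```text
A gaps L 12.4 R 4.3 near 7.0 far 7.8
B gaps L 6.2 R 5.9 near 7.1 far 10.1
C gaps L 6.3 R 6.7 near 7.1 far 10.1
```

B and C are centred within about 1.5 mm. A sits about 4 mm too far right, with gaps of 12 and 4 mm, and the side view agrees. Small +y push for A.

```bash
cat > a.py <<'E'
from h import *
import sys
push([0,.122],[0,float(sys.argv[1])],"y",.044,v=.03)
look("5"+sys.argv[1])
for n in("top","side"):
    f,K,V=cam(n)
    save("A5%s_%s.png"%(sys.argv[1],n),cv2.resize(f[195:250,155:215] if n=="top" else f[285:340,220:285],None,fx=9,fy=9,interpolation=cv2.INTER_CUBIC))
E
python3 a.py .139
```

```text
down t111.9 p [0.5282 0.2627 0.0198] F [-0.  -0.2  0.5] g0.0440
pushed t112.8 p [0.5287 0.2797 0.0199] F [ 0.4 -0.8 -0.3] g0.0439
top tile [ -4.  195.8] [111.4 106.3] 0.1
top tile [ -0.2 -64.7] [99.  89.3] 0.2
top tile [  -4.2 -199.3] [ 97.4 107.9] -0.2
side tile [ -0.8 192.3] [112.4  97.6] 0.1
side tile [ -2.  -66.8] [ 99.7 110. ] -0.2
side tile [   0.2 -196.8] [104.5 103. ] 2.2
t 116.275
```

View pics/A5.139_top.png

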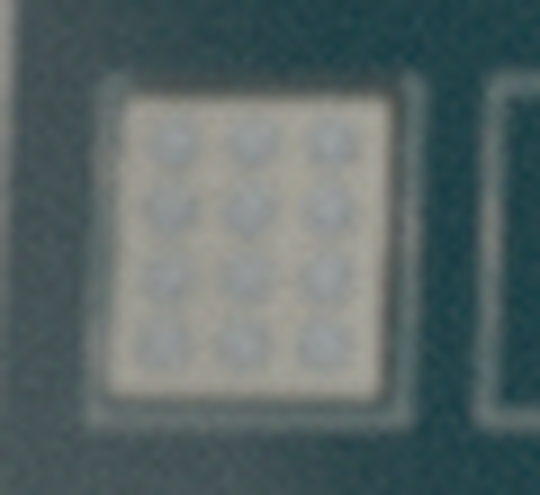

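View pics/A5.139_side.png

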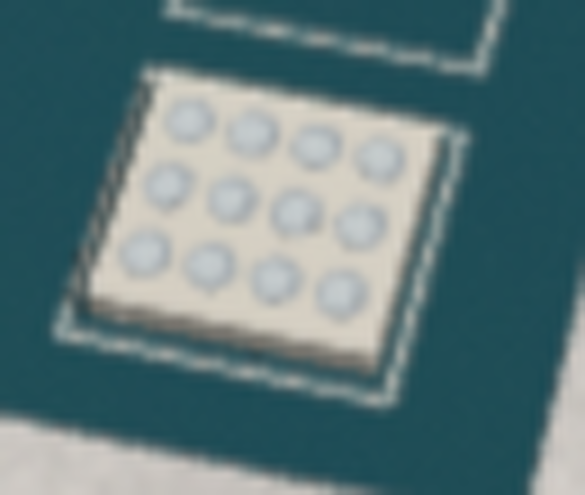

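```bash
python3 a.py .1408; python3 - <<'E'
from h import *
for n in("top","side"):
    f,K,V=cam(n); save("f_%s.png"%n,f)
# wide strip of all three, side and top stacked
f,K,V=cam("top"); save("f_row.png",cv2.resize(f[195:250,155:345],None,fx=4.2,fy=4.2,interpolation=cv2.INTER_CUBIC))
E
```

```text
down t120.3 p [0.5282 0.2627 0.0198] F [ 0.6 -0.1 -0.3] g0.0440
pushed t121.2 p [0.5288 0.2814 0.0199] F [-0.6 -0.8 -0.3] g0.0438
top tile [ -4.  195.8] [111.4 106.4] 0.1
top tile [ -0.3 -64.7] [99.  89.3] 0.1
top tile [  -4.2 -199.3] [ 97.4 107.9] -0.2
side tile [  1.2 194.7] [110.1  98.7] 0.7
side tile [ -2.8 -67.4] [108.2 102.3] 5.7
side tile [   0.2 -196.1] [105.4 103.2] 3.9
t 124.6917
```

View pics/A5.1408_top.png

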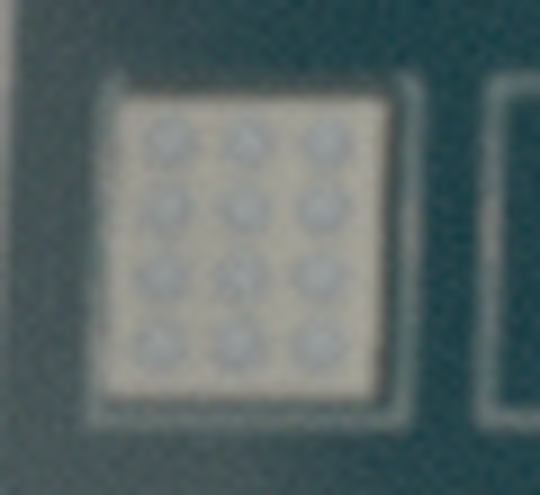

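View pics/A5.1408_side.png

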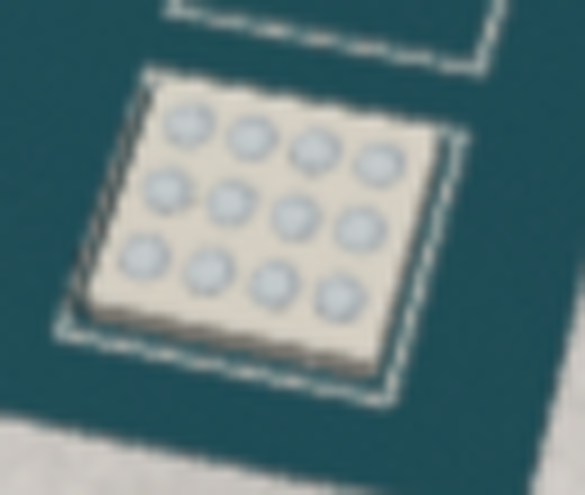

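View pics/f_top.png

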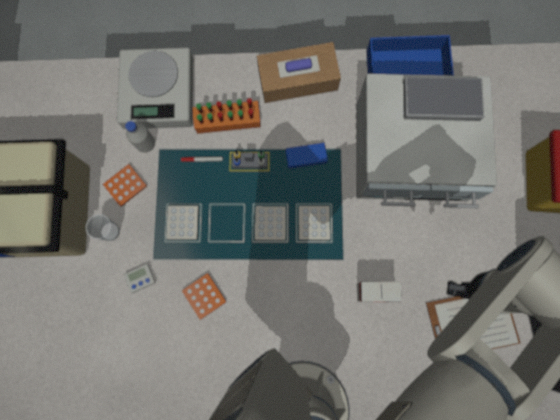

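View pics/f_side.png

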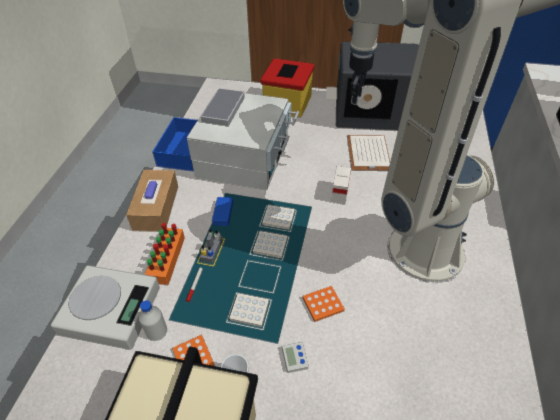

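The final views show A, B and C each inside a white outline, at (183,222), (270,223) and (314,223). The carrier is in the yellow outline at (249,160), both drawers are shut, and the marker and slide box have not moved. Handing in.

```bash
python3 -c "
from h import *
st(); print(hand_in())"
```

```text
t124.9 p [ 0.3002 -0.3499  0.3499] F [-0.1  0.1 -0.7] g0.0439
the job is handed in; nothing more can be done
None
```

The job is done in the order asked and was handed in at 124.9 s.

- **Kit:** the smaller red-band carton stands square in the front bay of the right drawer. That drawer was pushed shut to its stop at about 25 N.
- **Carrier:** it was lifted from the left drawer and stands in the yellow outline with gaps of about 6 to 8 mm on the sides I measured. The left drawer is also shut to its stop, and both fronts look flush in both camera views.
- **Tiles:** all three were pushed into places 1, 3 and 4; place 2 is empty. In the last checks, every gap to an outline line was between 6 and 10 mm, so each tile is within about 2 mm of centre and looks flat and square. I judged this from enlarged pictures.
- **Left alone:** the marker and the slide box have not moved.

Some things did not go smoothly or did not agree:

- **Knock:** one tile was knocked against its neighbour mid-run, and I corrected it.
- **Contact on a tile:** during one push the fingertips came down on a tile's edge and the wrist read about 35 N. It shifted that tile about 4 mm, and I pushed it back.
- **Overshoot:** the left tile went about 4 mm too far, and I fixed it with two small pushes.
- **Camera offset:** the two views disagreed by about 5 mm in y, so I judged the placing relative to the outlines in each view.
- **Automatic check:** my tile finder merged the tiles with the outlines once they were in place, so its final readings (up to 4 mm and 6° off) were unreliable.

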